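Spring the right-length flanged hub between bench centres

TASK

The bench centres are set up and clamped for one length of hub. Take from the sloping rack the one flanged hub whose length suits that setting and spring it in between the centres for its run-out check, so that it sits level and firmly held with both noses seated in its bore, then let go. Work gently: do not force anything against the noses or drive the plunger up against its stop; leave the other hubs in the rack and the other things on the bench where they are.

Things in the scene. Friction and masses are not known exactly. Their poses are not given: they have to be found in the camera images.
- rack: painted steel rack 300 mm wide, sloping at 28 degrees; lanes at y = -108, -36, 36, 108 mm, each two round 8 mm bars 20 mm apart under one hub. Origin on the bench below the line of hub shoulders (these 120 mm up); x to the high side, z up. Beside a hub all but its neighbours lies over 20 mm below its axis, square to the slope.
- hub_a: steel flanged hub 48 mm long over all: barrel 32 mm outside diameter, flange 50 mm diameter and 8 mm thick at one end, through bore 21 mm. Lies in a lane, the flange at the high end, hooked on the upper bar ends. Origin on the bore axis at the flange's shoulder; x along the bore towards the flange (28 degrees upward). Flange ends at x = 8 mm, barrel at x = -40 mm. 0.25 kg.
- hub_b: the same as hub_a but 60 mm long over all (barrel ends at x = -52 mm). 0.29 kg.
- hub_c: the same as hub_a but 72 mm long over all (barrel ends at x = -64 mm). 0.33 kg, give or take a fifth.
- hub_d: the same as hub_a but 88 mm long over all (barrel ends at x = -80 mm). 0.39 kg.
- hub_c_mid (a point): point on the bore axis of hub_c halfway along its 72 mm length, at x = -28 mm of hub_c; axes as hub_c.
- bench_centres: cast bench centres: bed 256 mm along y, 84 mm wide, top 32 mm up; two clamped heads 56 mm wide, 132 mm apart, tops 132 mm up; line of centres along y, 110 mm up. Origin on the bench under the middle. Sprung head at +y, fixed head at -y. Each has a steel bull nose: cone 12 mm long, 13 mm across its flat tip, 28 mm at its root, on an 18 mm arbor; a 21 mm bore seats 6.4 mm behind the tip.
- centres_mid (a point): point on the line of centres, 110 mm above the bench, where the middle of the right hub lies when seated. Either way round will do, but the end that is swung down needs 2 mm more push-back if it is the flanged one. Axes as bench_centres.
- fixed_tip (a point): middle of the flat tip of the fixed nose, 29.6 mm from centres_mid towards -y; axes as bench_centres.
- plunger_tip (a point): middle of the flat tip of the sprung nose, on the line of centres, 24.6 mm from centres_mid towards +y at rest; moves with the plunger; axes as bench_centres.
- plunger (a joint): how far the sprung nose is pushed back (towards +y), m: 0 at rest (tips 54.2 mm apart), stop at 0.025 (79.2 mm). Spring: 8 N at 0, plus 0.4 N per mm; the right hub seated holds it at 0.003 to 0.005. To load: set one end of the bore on the sprung nose with the hub tilted about 35 degrees, push back, swing the other end down before the fixed tip, ease forward.
- gauge_stand: dial gauge on a magnetic stand, base 58 by 50 mm, 205 mm high; origin under its base. To be left alone.
- vee_block: steel vee block, 60 by 44 by 40 mm high; origin under its middle. To be left alone.
- tin: metal tin, 76 mm diameter, 85 mm high; origin under its middle. To be left alone.

How it is judged:
By the outcome, as a careful person would: the job done as asked, in the order asked, and still so for the second after the job is handed in, with the robot touching nothing.
It also fails if it takes over 45 s, if anything falls off the work surface, if the arm or the gripper's body presses on something with over 40 N, if the wrist force passes 120 N, or if a joint passes its speed limit or range.

ROBOT

A 7-joint arm with a two-finger parallel gripper is mounted at the origin on the work surface. World frame = base frame: x ahead of the robot, y to its left, z up, the work surface at z = 0. Lengths are in m, angles in rad, forces in N, time in s.
With the tool pointing down it reaches from about 0.425 to 0.875 m from the base axis. Payload 4.7 kg.
Tool frame: the origin (TCP) lies midway between the tips of the shut fingers; the grasp point (between the pads) lies 19 mm behind it; z points along the fingers, y is the line along which they close (so a half turn about z gives the same grasp; the last joint's range is limited). The gripper opens to 85 mm and grips with 20 to 120 N. Pads are 22 mm wide; open, the fingers measure 114 mm over their backs; the gripper's body (76 mm by 85 mm) begins 54 mm behind the grasp point. The pads swing forward as they close: fully open they stand 13 mm farther back than shut.
Start: joints at [1.208, 0.321, -0.07, 1.45, 0.023, 1.371, -0.057], TCP at [0.239, -0.604, 0.231] pointing down, gripper open.
Joint ranges: [-2.86, 2.86], [-0.3, 2.09], [-1.38, 1.24], [0.06, 2.45], [-1.56, 4.7], [0.09, 2.05], [-2.69, 2.69]. Speed limits (rad/s): [2.57, 2.57, 3.14, 3.14, 3.14, 3.14, 3.14].

INTERFACE

Orientations are given as a 3x3 rotation matrix whose columns are the frame's x, y, z axes.
In Python, from workcell import * gives the robot as it stands. The module is installed in compiled form; this text tells all that it offers.
- The arm moves only by the tool send_rows, never from a script. Its argument "plan" is a list of rows, each an object of numbers: "wx", "wy", "wz": the turn, a rotation vector about the tool's x, y, z in units of pi/4 rad (1.0 is pi/4 rad); "tx", "ty", "tz": the shift along the tool's x, y, z in units of 600 mm (1.0 is 600 mm); "claw": the opening, from 0 (shut) to 1 (fully open). In form: [{"wx": .., "wy": .., "wz": .., "tx": .., "ty": .., "tz": .., "claw": ..}, ...]. A call has exactly 5 rows; each row is the pose to reach, as a shift and turn from the pose commanded when the call began, along the tool's axes at that moment; what a row does not reach only later rows make up. A row lasts 1/12 s, in which the tool goes at most 41.7 mm and 7.16 degrees, less where a joint would pass 70% of its speed; a pose out of reach is approached as far as the arm can. A call with a number of a shift or a turn outside -1 to 1 is refused whole. A call with a gripper value outside its range is refused whole. The fingers move at their own pace and stop on an object; "force" is the grip in N (left out, the last holds). Time passes only in rows, so rows that repeat a pose let the fingers close, or fill a call up. It gives the time, the measured TCP pose, the force, the opening and the grip force at its end, in the units of the state.
- state(): the state, without advancing time (a new reading comes with each control period).
- read_camera(name): name is "side" or "top" or "wrist"; returns a dict with "image" (400x640x3 uint8, red, green, blue), "mtx" (3x3 intrinsics, pixels), "k1" (the pictures are not rectified: a ray, as slopes to the right and down, at radius r is drawn at 1 + k1 r^2 times it, then the intrinsics apply), "eye" and "attitude" of the camera in the world. Camera axes: x right, y down, z forward; pixel columns grow to the right and rows downward; lengths in m; the calibration is good to about 2 mm. A picture is of the moment at which its call begins. There is no depth.
- sign_off(): hands the job in; it is judged then, once.
The state is a dict: "time": time; "q": joint angles; "joint_velocities": joint speeds; "joint_torque": joint torques, N m; "tcp_pos": TCP position; "orientation": TCP orientation; "ft_force": force on the tool from outside, world axes, zero at the start; "moment": the same for the moment, N m; "width": finger opening in m; "grasp_force": force on a finger pad.
Only numpy, scipy, OpenCV 4.12 (cv2) and the standard library are available. Lean on these libraries where they do the work, as an engineer would, in place of code of your own. Each camera call takes 0.05 s, during which the arm holds its last target. There are 200 camera calls.

## Working session

There is one attempt and no reset: what is moved stays moved. The work goes in short steps, Python scripts to look and compute and a tool call to move; the robot and the scene stay as the last step left them, time stands still between calls to the robot, and variables do not carry over. Pictures are saved under pics/ and viewed, at most 10 in all, crops included, and the job is handed in when it is done.

Besides the shell and the picture viewer there is one more tool, called after "Call:" as name(argument=value, ...), one argument or row to a line, values as JSON. send_rows: Moves the arm, as the interface text tells. Its arguments: {"type":"object","properties":{"plan":{"type":"array","items":{"type":"object","properties":{"wx":{"type":"number"},"wy":{"type":"number"},"wz":{"type":"number"},"tx":{"type":"number"},"ty":{"type":"number"},"tz":{"type":"number"},"claw":{"type":"number"}}}},"force":{"type":"number"}},"required":["plan"]}

```bash
mkdir -p pics
cat > h.py <<'E'
from workcell import *
import numpy as np, cv2
def ray(c,uv):
    K=c["mtx"]; p=np.array([(uv[0]-K[0][2])/K[0][0],(uv[1]-K[1][2])/K[1][1]])
    s=p.copy()
    for _ in range(20): s=p/(1+c["k1"]*(s@s))
    d=np.array(c["attitude"])@np.array([s[0],s[1],1.]); return np.array(c["eye"]),d/np.linalg.norm(d)
def plane(c,uv,z):
    e,d=ray(c,uv); return e+d*(z-e[2])/d[2]
def tri(*rs):
    A=sum(np.eye(3)-np.outer(d,d) for e,d in rs); b=sum((np.eye(3)-np.outer(d,d))@e for e,d in rs)
    p=np.linalg.solve(A,b); return p,[np.linalg.norm(np.cross(p-e,d)) for e,d in rs]
def proj(c,p):
    q=np.array(c["attitude"]).T@(np.array(p)-c["eye"]); s=q[:2]/q[2]; s=s*(1+c["k1"]*(s@s))
    K=np.array(c["mtx"]); return np.array([K[0,0]*s[0]+K[0,2],K[1,1]*s[1]+K[1,2]])
E
python3 - <<'E'
from h import *
for n in ["side","top"]:
    c=read_camera(n); cv2.imwrite(f"pics/{n}0.png",c["image"][:,:,::-1]); import pickle; pickle.dump(c,open(n+"0.pkl","wb"))
    print(n,np.round(c["mtx"],1).tolist(),c["k1"],np.round(c["eye"],3),np.round(c["attitude"],3).tolist())
s=state(); print(s["time"],s["orientation"],s["width"])
E
```

```text
side [[365.0, 0.0, 318.5], [0.0, 365.0, 198.6], [0.0, 0.0, 1.0]] -0.08386237640766236 [ 0.259 -0.425  0.567] [[0.775, -0.404, 0.487], [-0.633, -0.502, 0.59], [0.006, -0.764, -0.645]]
top [[437.2, 0.0, 321.0], [0.0, 437.2, 202.5], [0.0, 0.0, 1.0]] -0.08084053297359474 [ 0.494 -0.047  1.208] [[-0.001, -0.996, 0.093], [-1.0, 0.004, 0.03], [-0.031, -0.093, -0.995]]
0.1 [[ 9.29862469e-01  3.67906649e-01 -6.97083057e-04]
 [ 3.67907302e-01 -9.29861149e-01  1.56854220e-03]
 [-7.11133474e-05 -1.71499047e-03 -9.99998527e-01]] 0.08526299680042795
```

View pics/side0.png

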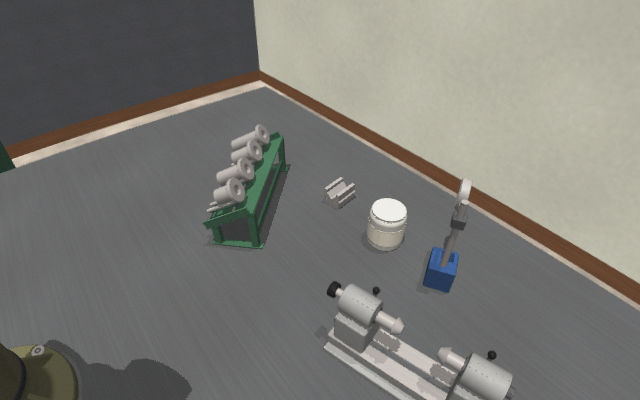

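View pics/top0.png

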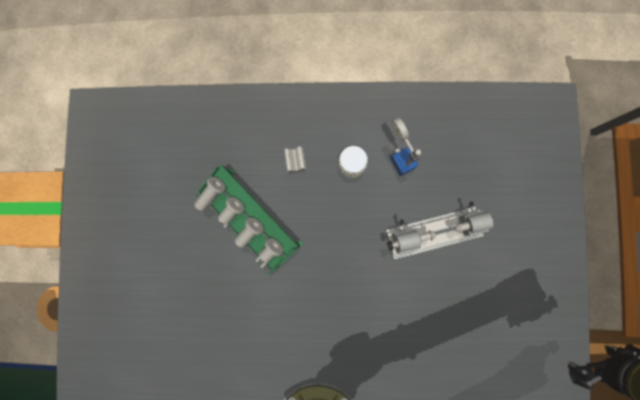

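The side view shows the rack with four hubs at about (240,185) and the bench centres at about (420,350). The top view shows the rack at about (245,220) and the centres at about (437,232). The spacing (36 + 36 mm) confirms the 72 mm hub, hub_c. Next I'll get coarse positions and an enlarged view of both.

Run:
```python
from h import *; import pickle
t=pickle.load(open("top0.pkl","rb")); s=pickle.load(open("side0.pkl","rb"))
a=cv2.resize(t["image"][155:280,185:305],None,fx=4,fy=4,interpolation=cv2.INTER_CUBIC)
b=cv2.resize(s["image"][115:250,200:295],None,fx=3.7,fy=3.7,interpolation=cv2.INTER_CUBIC)
H=max(a.shape[0],b.shape[0]); im=np.zeros((H,800,3),np.uint8)
im[:a.shape[0],:a.shape[1]]=a; w=min(320,b.shape[1]); im[:b.shape[0],480:480+w]=b[:,:w]
cv2.imwrite("pics/crop1.png",im[:,:,::-1])
for n,uv,z in [("rackleft",(210,190),.12),("rackright",(270,248),.12),("cL",(405,240),.11),("cR",(480,222),.11),("gauge",(404,162),0.02),("tin",(353,160),.085),("vee",(294,160),.04)]:
    print(n,np.round(plane(t,uv,z),3))
for z in (0,.12): print([np.round(plane(t,p,z)[:2],3).tolist() for p in [(221,166),(300,242),(270,271),(197,197)]])
```

```text
rackleft [0.629 0.269 0.12 ]
rackright [0.482 0.114 0.12 ]
cL [ 0.502 -0.223  0.11 ]
cR [ 0.546 -0.413  0.11 ]
gauge [ 0.716 -0.239  0.02 ]
tin [ 0.71  -0.096  0.085]
vee [0.719 0.062 0.04 ]
[[0.712, 0.273], [0.498, 0.048], [0.418, 0.131], [0.624, 0.34]]
[[0.69, 0.242], [0.497, 0.039], [0.425, 0.113], [0.611, 0.302]]
```

View pics/crop1.png

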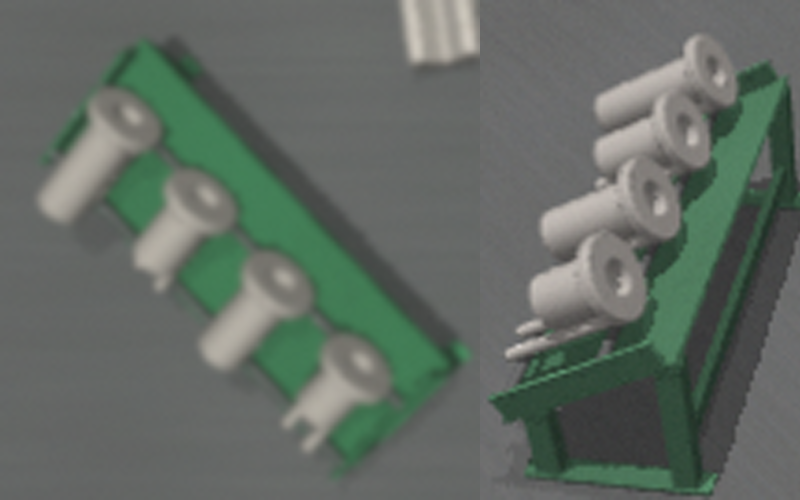

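Left to right, the lanes hold D, B, C and A, with C at crop position (250,310); I'll check that by measurement. Next, the wrist camera's geometry.

Run:
```python
from h import *
c=read_camera("wrist"); s=state(); R=np.array(s["orientation"])
print("eye in tool",np.round(R.T@(c["eye"]-np.array(s["tcp_pos"])),4)); print("att in tool",np.round(R.T@np.array(c["attitude"]),3).tolist(), np.round(c["mtx"],1).tolist(),c["k1"])
P=np.array(s["tcp_pos"]); print(P)
# goal: camera eye over centres mid & z
z=np.array([0,0,-1.])
off=R.T@(c["eye"]-P)
for tgt in [(.524,-.318,.36)]:
    d=R.T@(np.array(tgt)-P)-0; print("shift to put TCP",np.round(d*1000), "eye",np.round((d-off)*1000))
```

```text
eye in tool [ 0.0789 -0.0007 -0.1413]
att in tool [[-0.0, -0.951, -0.309], [1.0, -0.0, -0.001], [0.001, -0.309, 0.951]] [[326.3, 0.0, 312.5], [0.0, 326.3, 198.3], [0.0, 0.0, 1.0]] -0.0591350210330557
[ 0.23897501 -0.60403418  0.23047123]
shift to put TCP [ 370. -161. -129.] eye [ 291. -161.   12.]
```

```bash
cat >> h.py <<'E'
from scipy.spatial.transform import Rotation as Ro, Slerp
def tool(az,tilt=0):
    """tool x at azimuth az (deg), z down; tilt (deg) raises tool x (turn about tool y)"""
    a,t=np.radians(az),np.radians(tilt); h=np.array([np.cos(a),np.sin(a),0]); u=np.array([0,0,1.])
    x=h*np.cos(t)+u*np.sin(t); z=h*np.sin(t)-u*np.cos(t); return np.c_[x,np.cross(z,x),z]
def plan(wps,P=None,R=None,maxt=.2,maxr=35):
    """wps: list of (pos,R); prints the row of units per call"""
    s=state(); P=np.array(s["tcp_pos"]) if P is None else P; R=np.array(s["orientation"]) if R is None else R
    for p,Q in wps:
        p=np.array(p); rv=Ro.from_matrix(R.T@Q).as_rotvec(); n=int(np.ceil(max(np.linalg.norm(p-P)/maxt,np.degrees(np.linalg.norm(rv))/maxr,.01)))
        for i in range(n):
            Rn=R@Ro.from_rotvec(rv/n).as_matrix(); d=R.T@((p-P)/(n-i))
            w=np.round(rv/n/(np.pi/4),3); t=np.round(d/.6,4)
            print("w",w.tolist(),"t",t.tolist()); P=P+R@(t*.6); R=R@Ro.from_rotvec(w*np.pi/4).as_matrix()
def rep():
    s=state(); print(s["time"],np.round(s["tcp_pos"],4),np.round(s["orientation"],3).tolist(),"F",np.round(s["ft_force"],1),"w",round(s["width"],4),"g",round(s["grasp_force"],1),"q",np.round(s["q"],2))
E
python3 - <<'E'
from h import *
plan([((.48,-.36,.34),tool(57))])
E
```

```text
w [-0.001, -0.0, -0.393] t [0.2616, -0.1153, -0.0911]
w [-0.001, -0.0, -0.393] t [0.2842, -0.0304, -0.0912]
```

Call:
send_rows(
  plan=[
    {"wz": -0.393,"tx": 0.2616,"ty": -0.1153,"tz": -0.0911,"claw": 1},
    {"wz": -0.393,"tx": 0.2616,"ty": -0.1153,"tz": -0.0911,"claw": 1},
    {"wz": -0.393,"tx": 0.2616,"ty": -0.1153,"tz": -0.0911,"claw": 1},
    {"wz": -0.393,"tx": 0.2616,"ty": -0.1153,"tz": -0.0911,"claw": 1},
    {"wz": -0.393,"tx": 0.2616,"ty": -0.1153,"tz": -0.0911,"claw": 1},
  ],
)

```text
invalid input
```

Call:
send_rows(
  plan=[
    {"wz": -0.393,"tx": 0.2842,"ty": -0.0304,"tz": -0.0912,"claw": 1},
    {"wz": -0.393,"tx": 0.2842,"ty": -0.0304,"tz": -0.0912,"claw": 1},
    {"wz": -0.393,"tx": 0.2842,"ty": -0.0304,"tz": -0.0912,"claw": 1},
    {"wz": -0.393,"tx": 0.2842,"ty": -0.0304,"tz": -0.0912,"claw": 1},
    {"wz": -0.393,"tx": 0.2842,"ty": -0.0304,"tz": -0.0912,"claw": 1},
  ],
)

```text
invalid input
```

Run:
```python
from h import *; import pickle
c=read_camera("wrist"); pickle.dump(c,open("wc1.pkl","wb")); cv2.imwrite("pics/wc1.png",c["image"][:,:,::-1]); rep()
```

```text
0.2 [ 0.239  -0.6041  0.2306] [[0.93, 0.368, -0.001], [0.368, -0.93, 0.001], [-0.0, -0.001, -1.0]] F [0.7 0.6 1.1] w 0.0851 g 0.0 q [ 1.21  0.32 -0.07  1.45  0.02  1.37 -0.06]
```

View pics/wc1.png

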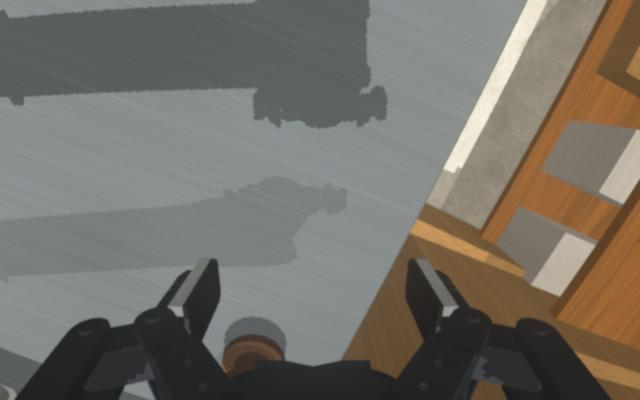

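The picture shows only the open gripper and the bench edge: the move was refused, so every key is evidently required.

Call:
send_rows(
  plan=[
    {"wx": 0,"wy": 0,"wz": -0.393,"tx": 0.2616,"ty": -0.1153,"tz": -0.0911,"claw": 1},
    {"wx": 0,"wy": 0,"wz": -0.393,"tx": 0.2616,"ty": -0.1153,"tz": -0.0911,"claw": 1},
    {"wx": 0,"wy": 0,"wz": -0.393,"tx": 0.2616,"ty": -0.1153,"tz": -0.0911,"claw": 1},
    {"wx": 0,"wy": 0,"wz": -0.393,"tx": 0.2616,"ty": -0.1153,"tz": -0.0911,"claw": 1},
    {"wx": 0,"wy": 0,"wz": -0.393,"tx": 0.2616,"ty": -0.1153,"tz": -0.0911,"claw": 1},
  ],
)

```text
time: 0.62
tcp_pos: [0.3664, -0.4768, 0.2885]
orientation: [[0.768, 0.64, 0.005], [0.64, -0.768, 0.0], [0.004, 0.003, -1.0]]
ft_force: [0.7, 0.9, 1.2]
width: 0.0852
grasp_force: 0.0
```

Call:
send_rows(
  plan=[
    {"wx": 0,"wy": 0,"wz": -0.393,"tx": 0.2842,"ty": -0.0304,"tz": -0.0912,"claw": 1},
    {"wx": 0,"wy": 0,"wz": -0.393,"tx": 0.2842,"ty": -0.0304,"tz": -0.0912,"claw": 1},
    {"wx": 0,"wy": 0,"wz": -0.393,"tx": 0.2842,"ty": -0.0304,"tz": -0.0912,"claw": 1},
    {"wx": 0,"wy": 0,"wz": -0.393,"tx": 0.2842,"ty": -0.0304,"tz": -0.0912,"claw": 1},
    {"wx": 0,"wy": 0,"wz": -0.393,"tx": 0.2842,"ty": -0.0304,"tz": -0.0912,"claw": 1},
  ],
)

```text
time: 1.03
tcp_pos: [0.4857, -0.3536, 0.343]
orientation: [[0.537, 0.844, 0.005], [0.844, -0.537, 0.002], [0.004, 0.004, -1.0]]
ft_force: [1.0, 1.1, 1.0]
width: 0.0855
grasp_force: 0.0
```

Run:
```python
from h import *; import pickle
c=read_camera("wrist"); pickle.dump(c,open("wc1.pkl","wb")); cv2.imwrite("pics/wc1.png",c["image"][:,:,::-1]); rep()
```

```text
1.0833 [ 0.4861 -0.3535  0.343 ] [[0.536, 0.844, 0.005], [0.844, -0.536, 0.001], [0.004, 0.004, -1.0]] F [ 1.   1.7 -0.3] w 0.0854 g 0.0 q [ 0.88  0.2  -0.35  1.39  0.07  1.56 -0.03]
```

View pics/wc1.png

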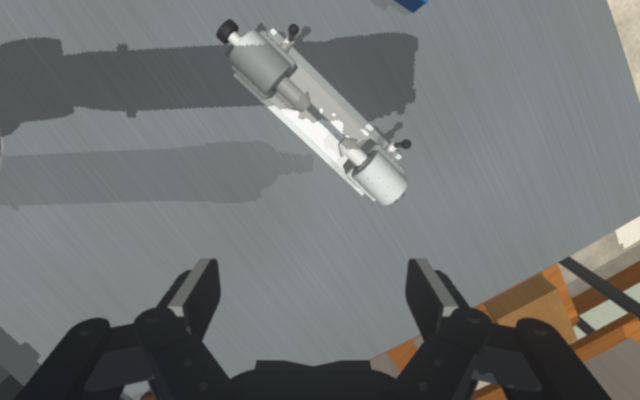

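The wrist picture shows the fixture. The head with the black end knob is at (255,55) with the longer nose, near world +y, so it's the sprung head. The fixed head is at (380,175). Next a closer view with the tool x axis along the line of centres.

Run:
```python
from h import *
plan([((.522,-.311,.24),tool(103))])
```

```text
w [0.003, -0.001, -0.505] t [0.0456, 0.006, 0.086]
w [0.003, -0.001, -0.505] t [0.0398, 0.0233, 0.086]
```

Call:
send_rows(
  plan=[
    {"wx": 0,"wy": 0,"wz": -0.4,"tx": 0.0456,"ty": 0.006,"tz": 0.086,"claw": 1},
    {"wx": 0,"wy": 0,"wz": -0.505,"tx": 0.0456,"ty": 0.006,"tz": 0.086,"claw": 1},
    {"wx": 0,"wy": 0,"wz": -0.6,"tx": 0.06,"ty": 0.011,"tz": 0.12,"claw": 1},
    {"wx": 0,"wy": 0,"wz": -0.8,"tx": 0.075,"ty": 0.0,"tz": 0.16,"claw": 1},
    {"wx": 0,"wy": 0,"wz": -0.8,"tx": 0.075,"ty": 0.0,"tz": 0.172,"claw": 1},
  ],
)

```text
time: 1.5
tcp_pos: [0.5034, -0.3195, 0.2332]
orientation: [[-0.057, 0.998, -0.005], [0.998, 0.057, 0.004], [0.005, -0.005, -1.0]]
ft_force: [-0.7, 0.6, -0.9]
width: 0.0853
grasp_force: 0.0
```

Run:
```python
from h import *; import pickle
c=read_camera("wrist"); pickle.dump(c,open("wc2.pkl","wb")); rep()
a=c["image"][:260,150:490]; b=pickle.load(open("wc1.pkl","rb"))["image"][10:215,210:420]
cv2.imwrite("pics/wc2.png",cv2.resize(a,None,fx=2.3,fy=2.3,interpolation=cv2.INTER_CUBIC)[:,:,::-1]); print(a.shape)
cv2.imwrite("pics/wc1b.png",cv2.resize(b,None,fx=2.9,fy=2.9,interpolation=cv2.INTER_CUBIC)[:,:,::-1])
```

```text
1.55 [ 0.5028 -0.3207  0.233 ] [[-0.061, 0.998, -0.006], [0.998, 0.061, 0.004], [0.004, -0.005, -1.0]] F [-0.1  0.  -0.9] w 0.0857 g 0.0 q [ 0.89  0.24 -0.43  1.57  0.1   1.36  0.51]
(260, 340, 3)
```

View pics/wc2.png

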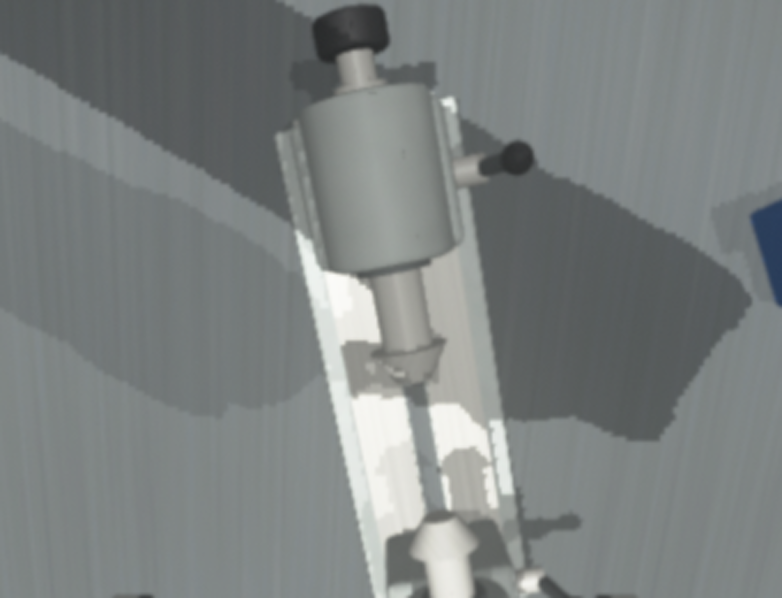

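View pics/wc1b.png

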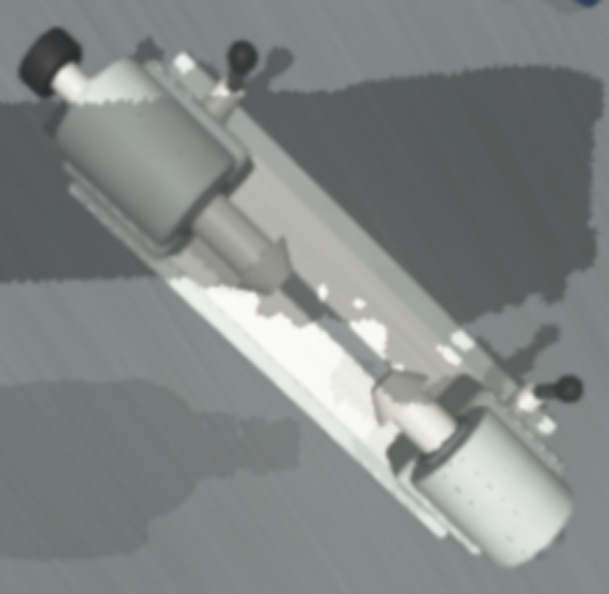

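In the wc2 crop, the sprung nose's cone root spans (370,350)–(445,340) and its tip is at about (412,383). The fixed nose's root spans (411,555)–(476,550) and its tip is at about (443,516). In the wc1b crop, the sprung root centre is at about (259,263) and the fixed root centre at about (401,396). Now I'll triangulate these.

Run:
```python
from h import *; import pickle
c1,c2=[pickle.load(open(f,"rb")) for f in ("wc1.pkl","wc2.pkl")]; s=pickle.load(open("side0.pkl","rb"))
f2=lambda u,v:(150+u/2.3,v/2.3); f1=lambda u,v:(210+u/2.9,10+v/2.9)
pr=tri(ray(c1,f1(259,263)),ray(c2,f2(407.5,345))); fr=tri(ray(c1,f1(401,396)),ray(c2,f2(443.5,552.5)))
print("tri",pr,fr)
for n,a,b in [("wc1",f1(259,263),f1(401,396)),("wc2",f2(407.5,345),f2(443.5,552.5))]:
    c=c1 if n=="wc1" else c2; A=plane(c,a,.11);B=plane(c,b,.11); d=A-B
    print(n,A,B,"dist",np.linalg.norm(d),"az",np.degrees(np.arctan2(d[1],d[0])))
A=plane(c2,f2(412,380),.11);B=plane(c2,f2(443.5,516),.11); print("tips wc2",A,B,np.linalg.norm(A-B))
# head axis checks: plunger knob / head near edges in wc2
for n,uv in [("knob",(350,35)),("arbor s",(355,70)),("arb2",(402,310)),("arb f",(448,585))]: print(n,plane(c2,f2(*uv),.11))
cv2.imwrite("pics/sidec.png",cv2.resize(s["image"][270:400,315:520],None,fx=3.9,fy=3.9,interpolation=cv2.INTER_CUBIC)[:,:,::-1])
```

```text
tri (array([ 0.51201916, -0.28479961,  0.1017638 ]), [np.float64(0.0004365529684348218), np.float64(0.0004365529684349629)]) (array([ 0.5305654 , -0.35540567,  0.12512658]), [np.float64(0.0009407805896464036), np.float64(0.0009407805896465687)])
wc1 [ 0.5119639  -0.28503988  0.11      ] [ 0.53162279 -0.35792093  0.11      ] dist 0.07548589125705994 az 105.09566298505972
wc2 [ 0.51199967 -0.28326427  0.11      ] [ 0.5315591  -0.36275903  0.11      ] dist 0.08186566713514998 az 103.82286772997209
tips wc2 [ 0.51449247 -0.29577205  0.11      ] [ 0.53025121 -0.34757715  0.11      ] 0.054148925101364966
knob [ 0.48682358 -0.18456739  0.11      ]
arbor s [ 0.48894869 -0.19489315  0.11      ]
arb2 [ 0.50922634 -0.27109847  0.11      ]
arb f [ 0.53453567 -0.37662613  0.11      ]
```

View pics/sidec.png

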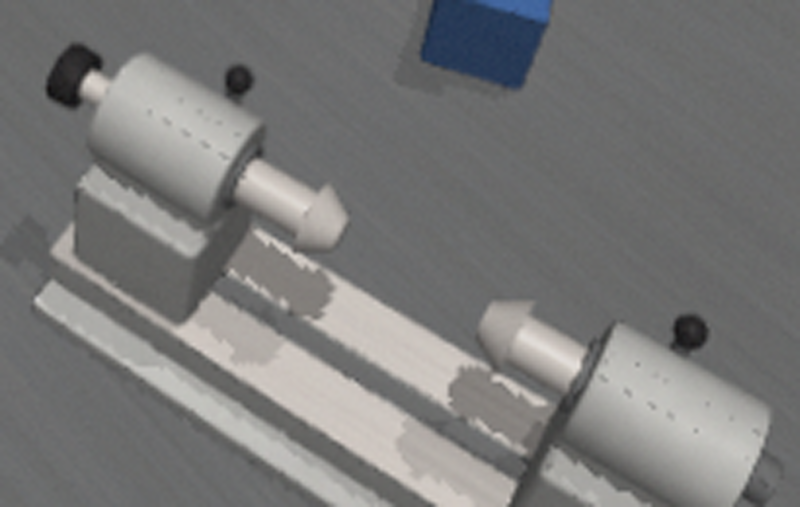

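The side crop shows the sprung nose root at about (316,216) with its tip near (340,228), and the fixed nose tip near (487,328) with its root at about (518,335).

Run:
```python
from h import *; import pickle
c1,c2=[pickle.load(open(f,"rb")) for f in ("wc1.pkl","wc2.pkl")]; s=pickle.load(open("side0.pkl","rb"))
f2=lambda u,v:(150+u/2.3,v/2.3); f1=lambda u,v:(210+u/2.9,10+v/2.9); f3=lambda u,v:(315+u/3.9,270+v/3.9)
for n,a,b,d in [("sroot",(407.5,345),(259,263),(316,216)),("froot",(443.5,552.5),(401,396),(518,335)),("stip",(412,380),None,(341,229)),("ftip",(443.5,516),None,(487,328))]:
    r=[ray(c2,f2(*a)),ray(s,f3(*d))]
    print(n,*[np.round(x,4) for x in tri(*r)], "all",np.round(tri(*(r+[ray(c1,f1(*b))]))[0],4) if b else "", "side@.11",np.round(plane(s,f3(*d),.11),4))
# expected geometry from wc1+side tips: project model
m=np.array([.5222,-.3215,.11])
for az in (103.5,104.5):
    y=np.array([np.cos(np.radians(az)),np.sin(np.radians(az)),0])
    for k in (24.6,36.6,-29.6,-41.6):
        p=m+y*k/1000; u=[proj(c2,p),proj(c1,p),proj(s,p)]
        print(az,k,np.round((u[0]-[150,0])*2.3),np.round((u[1]-[210,10])*2.9),np.round((u[2]-[315,270])*3.9))
```

```text
sroot [ 0.5135 -0.2851  0.1094] [0.0022 0.0022] all [ 0.5128 -0.2851  0.1106] side@.11 [ 0.5149 -0.2868  0.11  ]
froot [ 0.5315 -0.3617  0.1129] [0.0004 0.0004] all [ 0.5316 -0.3603  0.1125] side@.11 [ 0.5336 -0.3615  0.11  ]
stip [ 0.5152 -0.296   0.1131] [0.0012 0.0012] all  side@.11 [ 0.5179 -0.296   0.11  ]
ftip [ 0.5317 -0.3514  0.1019] [0.0007 0.0007] all  side@.11 [ 0.5276 -0.353   0.11  ]
103.5 24.6 [417. 385.] [287. 285.] [342. 234.]
103.5 36.6 [412. 353.] [264. 263.] [312. 216.]
103.5 -29.6 [440. 522.] [386. 383.] [483. 320.]
103.5 -41.6 [445. 551.] [407. 404.] [516. 339.]
104.5 24.6 [416. 385.] [286. 286.] [341. 235.]
104.5 36.6 [410. 353.] [263. 264.] [311. 218.]
104.5 -29.6 [441. 522.] [387. 382.] [484. 318.]
104.5 -41.6 [446. 550.] [408. 403.] [517. 337.]
```

Run:
```python
from h import *
plan([((.525,.165,.275),tool(136.5))])
```

```text
w [-0.002, -0.003, -0.318] t [0.2687, 0.0287, -0.0223]
w [-0.002, -0.003, -0.318] t [0.2532, 0.0943, -0.0229]
w [-0.002, -0.003, -0.318] t [0.2219, 0.154, -0.0232]
```

Call:
send_rows(
  plan=[
    {"wx": 0,"wy": 0,"wz": -0.318,"tx": 0.2687,"ty": 0.0287,"tz": -0.03,"claw": 1},
    {"wx": 0,"wy": 0,"wz": -0.318,"tx": 0.2687,"ty": 0.0287,"tz": -0.03,"claw": 1},
    {"wx": 0,"wy": 0,"wz": -0.318,"tx": 0.2687,"ty": 0.0287,"tz": -0.03,"claw": 1},
    {"wx": 0,"wy": 0,"wz": -0.318,"tx": 0.2687,"ty": 0.0287,"tz": -0.03,"claw": 1},
    {"wx": 0,"wy": 0,"wz": -0.318,"tx": 0.2687,"ty": 0.0287,"tz": -0.03,"claw": 1},
  ],
)

```text
time: 1.97
tcp_pos: [0.516, -0.1514, 0.2578]
orientation: [[-0.302, 0.953, 0.004], [0.953, 0.302, 0.002], [0.001, 0.004, -1.0]]
ft_force: [-0.5, 0.4, 0.6]
width: 0.0854
grasp_force: 0.0
```

Call:
send_rows(
  plan=[
    {"wx": 0,"wy": 0,"wz": -0.318,"tx": 0.2532,"ty": 0.0943,"tz": -0.02,"claw": 1},
    {"wx": 0,"wy": 0,"wz": -0.318,"tx": 0.2532,"ty": 0.0943,"tz": -0.02,"claw": 1},
    {"wx": 0,"wy": 0,"wz": -0.318,"tx": 0.2532,"ty": 0.0943,"tz": -0.02,"claw": 1},
    {"wx": 0,"wy": 0,"wz": -0.318,"tx": 0.2532,"ty": 0.0943,"tz": -0.02,"claw": 1},
    {"wx": 0,"wy": 0,"wz": -0.318,"tx": 0.2532,"ty": 0.0943,"tz": -0.02,"claw": 1},
  ],
)

```text
time: 2.38
tcp_pos: [0.524, 0.0104, 0.2694]
orientation: [[-0.529, 0.849, 0.003], [0.849, 0.529, 0.003], [0.001, 0.005, -1.0]]
ft_force: [-0.4, 1.3, 0.6]
width: 0.0856
grasp_force: 0.0
```

Call:
send_rows(
  plan=[
    {"wx": 0,"wy": 0,"wz": -0.318,"tx": 0.2219,"ty": 0.154,"tz": -0.02,"claw": 1},
    {"wx": 0,"wy": 0,"wz": -0.318,"tx": 0.2219,"ty": 0.154,"tz": -0.02,"claw": 1},
    {"wx": 0,"wy": 0,"wz": -0.318,"tx": 0.2219,"ty": 0.154,"tz": -0.02,"claw": 1},
    {"wx": 0,"wy": 0,"wz": -0.318,"tx": 0.2219,"ty": 0.154,"tz": -0.02,"claw": 1},
    {"wx": 0,"wy": 0,"wz": -0.318,"tx": 0.2219,"ty": 0.154,"tz": -0.02,"claw": 1},
  ],
)

```text
time: 2.8
tcp_pos: [0.532, 0.1719, 0.281]
orientation: [[-0.722, 0.692, 0.002], [0.692, 0.722, 0.006], [0.003, 0.006, -1.0]]
ft_force: [-1.6, 0.6, 0.4]
width: 0.0853
grasp_force: 0.0
```

Run:
```python
from h import *; import pickle
c=read_camera("wrist"); pickle.dump(c,open("wr1.pkl","wb")); rep()
cv2.imwrite("pics/wr1.png",cv2.resize(c["image"][:,80:560],None,fx=1.5,fy=1.5,interpolation=cv2.INTER_CUBIC)[:,:,::-1])
```

```text
2.85 [0.5326 0.1675 0.2804] [[-0.72, 0.694, 0.001], [0.694, 0.72, 0.003], [0.001, 0.003, -1.0]] F [ 0.2 -0.1  0.1] w 0.0851 g 0.0 q [ 0.4   0.18 -0.85  1.59  0.13  1.44  0.35]
```

View pics/wr1.png

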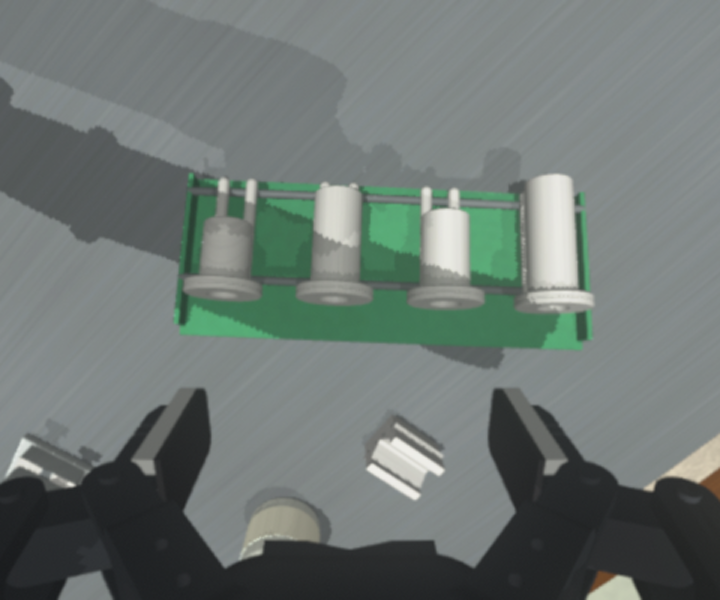

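The wrist picture shows the lanes left to right as A, C, B, D. Hub C's flange is at (335,292), its flange bore at (337,298) and its barrel end at (338,188). I'll triangulate with the side view and check against a 72 mm length, 28° slope and 120 mm shoulder height.

Run:
```python
from h import *; import pickle
w=pickle.load(open("wr1.pkl","rb")); s=pickle.load(open("side0.pkl","rb")); t=pickle.load(open("top0.pkl","rb"))
fw=lambda u,v:(80+u/1.5,v/1.5); fs=lambda u,v:(200+(u-480)/3.7,115+v/3.7); ft=lambda u,v:(185+u/4,155+v/4)
F=tri(ray(w,fw(337,298)),ray(s,fs(655,200))); B=tri(ray(w,fw(338.5,189)),ray(s,fs(549,232)))
F2=tri(ray(w,fw(337,298)),ray(s,fs(655,200)),ray(t,ft(284,280)))
d=F[0]-B[0]; print(F,B,F2,"len",np.linalg.norm(d),"slope",np.degrees(np.arcsin(d[2]/np.linalg.norm(d))),"az",np.degrees(np.arctan2(d[1],d[0])))
# lane row direction from flange silhouettes at z=.12 
P=[plane(w,fw(*p),.122) for p in [(222,289),(335,291),(447,295),(554,299)]]; print(np.round(P,4)); e=P[3]-P[0]; print("row az-90",np.degrees(np.arctan2(e[1],e[0]))-90,np.linalg.norm(np.diff(P,axis=0),axis=1))
# barrel axis az of C on assumed heights
a=plane(w,fw(335,291),.122);b=plane(w,fw(338.5,189),.09);d=a-b;print(a,b,"az",np.degrees(np.arctan2(d[1],d[0])),np.linalg.norm(d))
# model
az=np.radians(-44.0);h=np.array([np.cos(az),np.sin(az),0]);x=h*np.cos(np.radians(28))+np.array([0,0,np.sin(np.radians(28))])
for O in [np.array([.531,.157,.12])]:
    for k in (8,4,-64): 
        p=O+x*k/1000; print(k,np.round((proj(w,p)-[80,0])*1.5),np.round((proj(s,p)-[200,115])*3.7+[480,0]),np.round((proj(t,p)-[185,155])*4))
```

```text
(array([0.54095185, 0.15395088, 0.11867099]), [np.float64(0.0004629677731683368), np.float64(0.00046296777316841666)]) (array([0.49298604, 0.2013114 , 0.09100359]), [np.float64(0.0004483747784710644), np.float64(0.0004483747784710243)]) (array([0.54035505, 0.15209083, 0.11887722]), [np.float64(0.0020073423370741976), np.float64(0.0010950984405258403), np.float64(0.0025551026713500004)]) len 0.07286441270650247 slope 22.31577043411185 az -44.636197319376585
[[0.4841 0.1058 0.122 ]
 [0.5355 0.1573 0.122 ]
 [0.5876 0.2075 0.122 ]
 [0.6387 0.2566 0.122 ]]
row az-90 -45.707226241799404 [0.07272257 0.0723992  0.07084506]
[0.5354892 0.1572579 0.122    ] [0.4926137  0.20137233 0.09      ] az -45.815964905837596 0.06934256686910394
8 [330. 298.] [647. 198.] [279. 286.]
4 [330. 292.] [642. 200.] [275. 290.]
-64 [331. 192.] [549. 239.] [219. 359.]
```

Length 72.9 mm, row pitch about 72 mm and height about 0.12 m all agree. The hub's mid-point is about (0.516, 0.1776, 0.1065), azimuth −45.4°. Next I'll plan the approach.

Run:
```python
from h import *
mid=np.array([.516,.1776,.1065]); T=tool(134.6,-14); z=T[:,2]
g=mid+.018*z; print(g)
plan([(g-.09*z,T),(g-.04*z,T),(g,T)])
```

```text
[0.51905759 0.17449942 0.08903468]
w [0.007, -0.312, 0.031] t [0.0604, -0.0069, 0.1734]
w [0.0, -0.0, 0.0] t [0.0, 0.0, 0.0834]
w [0.0, -0.0, 0.0] t [-0.0, -0.0, 0.0666]
```

Call:
send_rows(
  plan=[
    {"wx": 0.007,"wy": -0.16,"wz": 0.016,"tx": 0.03,"ty": -0.0035,"tz": 0.05,"claw": 0.58},
    {"wx": 0.007,"wy": -0.312,"wz": 0.031,"tx": 0.0604,"ty": -0.0069,"tz": 0.1,"claw": 0.58},
    {"wx": 0.007,"wy": -0.312,"wz": 0.031,"tx": 0.0604,"ty": -0.0069,"tz": 0.15,"claw": 0.58},
    {"wx": 0.007,"wy": -0.312,"wz": 0.031,"tx": 0.0604,"ty": -0.0069,"tz": 0.1734,"claw": 0.58},
    {"wx": 0.007,"wy": -0.312,"wz": 0.031,"tx": 0.0604,"ty": -0.0069,"tz": 0.1734,"claw": 0.58},
  ],
)

```text
time: 3.27
tcp_pos: [0.503, 0.1822, 0.1725]
orientation: [[-0.677, 0.718, 0.162], [0.695, 0.696, -0.179], [-0.242, -0.008, -0.97]]
ft_force: [0.2, 0.2, -0.0]
width: 0.0494
grasp_force: 0.0
```

Run:
```python
from h import *; import pickle
mid=np.array([.516,.1776,.1065]); T=tool(134.6,-14); z=T[:,2]; rep()
c=read_camera("wrist"); pickle.dump(c,open("wr2.pkl","wb")); cv2.imwrite("pics/wr2.png",c["image"][:,:,::-1])
g=mid+.018*z; plan([(g-.04*z,T),(g,T)])
R=np.array(T)
x=-(np.array([np.cos(np.radians(134.6)),np.sin(np.radians(134.6)),0]))*np.cos(np.radians(28))+np.array([0,0,np.sin(np.radians(28))])
for k in(36,28,-36): print(k,np.round(proj(c,mid+x*k/1000)))
```

```text
3.2667 [0.503  0.1822 0.1725] [[-0.677, 0.718, 0.162], [0.695, 0.696, -0.179], [-0.242, -0.008, -0.97]] F [ 0.2  0.2 -0. ] w 0.0494 g 0.0 q [ 0.27  0.14 -0.89  1.86  0.38  1.18  0.02]
w [-0.009, 0.0, -0.01] t [0.0091, 0.0081, 0.0782]
w [0.0, 0.0, -0.0] t [-0.0, -0.0001, 0.0667]
36 [323. 262.]
28 [323. 251.]
-36 [322. 157.]
```

View pics/wr2.png

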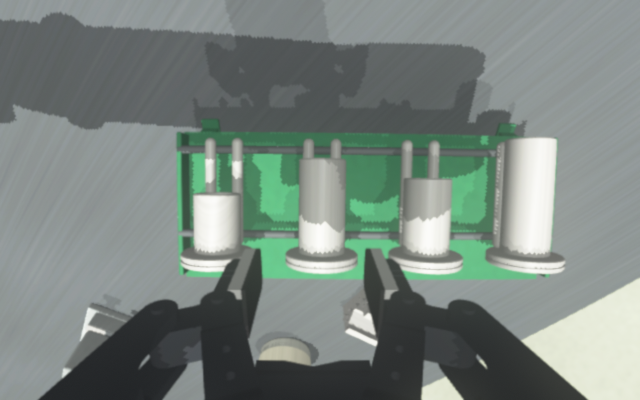

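Hub C lies exactly where predicted: barrel end at (323,160), flange face at (321,263). That was my tenth picture, so from here I work from numbers. Going down to grip.

Call:
send_rows(
  plan=[
    {"wx": -0.009,"wy": 0,"wz": -0.01,"tx": 0.0091,"ty": 0.0081,"tz": 0.04,"claw": 0.58},
    {"wx": -0.009,"wy": 0,"wz": -0.01,"tx": 0.0091,"ty": 0.0081,"tz": 0.0782,"claw": 0.58},
    {"wx": -0.009,"wy": 0,"wz": -0.01,"tx": 0.0091,"ty": 0.0081,"tz": 0.11,"claw": 0.58},
    {"wx": -0.009,"wy": 0,"wz": -0.01,"tx": 0.0091,"ty": 0.0081,"tz": 0.135,"claw": 0.58},
    {"wx": -0.009,"wy": 0,"wz": -0.01,"tx": 0.0091,"ty": 0.0081,"tz": 0.145,"claw": 0.58},
  ],
)

```text
time: 3.73
tcp_pos: [0.5201, 0.1746, 0.0889]
orientation: [[-0.68, 0.713, 0.171], [0.692, 0.701, -0.172], [-0.242, 0.002, -0.97]]
ft_force: [-1.1, -1.1, -0.9]
width: 0.0495
grasp_force: 0.0
```

Call:
send_rows(
  plan=[
    {"wx": 0,"wy": 0,"wz": 0,"tx": 0,"ty": 0,"tz": 0,"claw": 0.42},
    {"wx": 0,"wy": 0,"wz": 0,"tx": 0,"ty": 0,"tz": 0,"claw": 0.34},
    {"wx": 0,"wy": 0,"wz": 0,"tx": 0,"ty": 0,"tz": 0,"claw": 0.2},
    {"wx": 0,"wy": 0,"wz": 0,"tx": 0,"ty": 0,"tz": 0,"claw": 0.2},
    {"wx": 0,"wy": 0,"wz": 0,"tx": 0,"ty": 0,"tz": 0,"claw": 0.2},
  ],
  force=60,
)

```text
time: 4.15
tcp_pos: [0.5184, 0.1756, 0.0905]
orientation: [[-0.682, 0.711, 0.172], [0.689, 0.703, -0.173], [-0.244, 0.0, -0.97]]
ft_force: [-3.0, -3.6, 0.8]
width: 0.03
grasp_force: 60.4
```

Run:
```python
from h import *
rep()
```

```text
4.15 [0.5184 0.1756 0.0905] [[-0.682, 0.711, 0.172], [0.689, 0.703, -0.173], [-0.244, 0.0, -0.97]] F [-3.  -3.6  0.8] w 0.03 g 60.4 q [ 0.23  0.27 -0.85  1.93  0.52  1.04 -0.08]
```

Call:
send_rows(
  plan=[
    {"wx": 0,"wy": 0,"wz": 0,"tx": 0,"ty": 0,"tz": 0,"claw": 0.2},
    {"wx": 0,"wy": 0,"wz": 0,"tx": -0.005,"ty": 0,"tz": -0.02,"claw": 0.2},
    {"wx": 0,"wy": 0,"wz": 0,"tx": -0.015,"ty": 0,"tz": -0.06,"claw": 0.2},
    {"wx": 0,"wy": 0,"wz": 0,"tx": -0.03,"ty": 0,"tz": -0.12,"claw": 0.2},
    {"wx": 0,"wy": 0,"wz": 0,"tx": -0.045,"ty": 0,"tz": -0.18,"claw": 0.2},
  ],
  force=110,
)

```text
time: 4.57
tcp_pos: [0.5177, 0.1782, 0.2027]
orientation: [[-0.685, 0.708, 0.172], [0.688, 0.706, -0.169], [-0.241, 0.003, -0.97]]
ft_force: [1.6, 0.3, -4.4]
width: 0.0291
grasp_force: 109.7
```

Call:
send_rows(
  plan=[
    {"wx": 0,"wy": 0,"wz": 0,"tx": -0.01,"ty": 0,"tz": -0.05,"claw": 0.2},
    {"wx": 0,"wy": 0,"wz": 0,"tx": -0.02,"ty": 0,"tz": -0.09,"claw": 0.2},
    {"wx": 0,"wy": 0,"wz": 0,"tx": -0.02,"ty": 0,"tz": -0.1,"claw": 0.2},
    {"wx": 0,"wy": 0,"wz": 0,"tx": -0.02,"ty": 0,"tz": -0.1,"claw": 0.2},
    {"wx": 0,"wy": 0,"wz": 0,"tx": -0.02,"ty": 0,"tz": -0.1,"claw": 0.2},
  ],
)

```text
time: 4.98
tcp_pos: [0.5156, 0.1793, 0.2614]
orientation: [[-0.684, 0.709, 0.172], [0.688, 0.705, -0.17], [-0.242, 0.002, -0.97]]
ft_force: [-0.3, -0.2, -3.6]
width: 0.0286
grasp_force: 109.8
```

Run:
```python
from h import *; import pickle
rep(); s=state(); print(np.round(s["moment"],2))
c=read_camera("wrist"); pickle.dump(c,open("wh.pkl","wb")); im=c["image"].astype(int)
R=np.array(s["orientation"]);P=np.array(s["tcp_pos"])
# predicted hub in tool frame: barrel dir tilts 14deg towards +z, mid on axis 18mm behind TCP
a=np.radians(14); b=np.array([np.cos(a),0,np.sin(a)])
for k in (36,-36): print(k,np.round(proj(c,P+R@(np.array([0,0,-.018])+b*k/1000))))
for r in range(120,300,6): print(r," ".join("%3d"%v for v in im[r,262:384:6].mean(axis=1)))
```

```text
4.9833 [0.5156 0.1793 0.2614] [[-0.684, 0.709, 0.172], [0.688, 0.705, -0.17], [-0.242, 0.002, -0.97]] F [-0.3 -0.2 -3.6] w 0.0286 g 109.8 q [ 0.32  0.07 -0.89  1.73  0.31  1.32  0.15]
[ 0.36  0.35 -0.03]
36 [313. 203.]
-36 [313. 362.]
120 105 127 117 117 118 118 129 111  80  89 165  90  91  90  90  91  91  80  80 113 133
126  98 130 121 118 118 117 172 111  81  82 164  91  92  92  92  91  91  80  80 111 139
132 101 131 130 123 120 119 130 114  92  87 221  91  93  91  92  92  90  80  81 113 139
138  97 133 129 130 131 132 132 107  92  87 164  91  93  92  92  93  85  81  83 115 140
144  98 131 131 131 132 132 133 106  92  87 164  94  94  93  92  91  82  81  83 117 140
150 109 131 131 132 131 131 146 113  95  89 164  92  93  94  93  86  82  82  83 118 141
156  87  91 123 121 122 120 154 108 123 117 163  87  88  86  89  87  82  82  85 120 141
162  94  93  94  93  90  87 228 113  92 115 165  87  87  86  84  84  82  82  87 120 143
168 101 143 143 141 140 138 229 131 132 135 220 125  90  89  88  87  80  79  84 115 144
174 103 131 134 134 132 133 229 143 132 145 229 107  94  95  94  93  94  
[... 1074 characters left out ...]
 137 109 109 114 127 133 139 139 147 147 139 133 129 124 114 108 113 185 102  92 136
258  54 109 106 114 126 132 139 140 147 147 139 133 130 124 113 108 108  53  95 141 134
264  79 109  82 118 126 132 139 140 147 146 140 132 130 124 103 102 109  60  52  84 162
270 107 109  56 121 127 133 139 140 147 146 139 133 130 123 101  73 108  97  52  53 116
276 108 108  50 121 141 133 139 139 148 146 140 133 129 122 100  51 109 108  50  50 141
282 108 108  49 121 141 150 140 141 171 168 159 133 129 123  99  49 108 107  51  50  85
288 111 149  51 120 141 150 160 162 172 171 163 154 129 123  97  55 156  96  49  48  49
294  49 142  52 120 141 151 161 162 172 172 163 154 128 139  86  56 140  48  48  48  49
```

Run:
```python
from h import *; import pickle
c=pickle.load(open("wh.pkl","rb")); g=c["image"].astype(float).mean(axis=2); s=state(); R=np.array(s["orientation"]);P=np.array(s["tcp_pos"])
for r in (203,204,205,206,207,208,209,210,211,212): print(r,g[r,276:352:4].astype(int))
for r in (216,225,234,243): print(r,g[r,274:286].astype(int),g[r,340:356].astype(int))
for al in (10,14,18):
  a=np.radians(al); b=np.array([np.cos(a),0,np.sin(a)]); n=np.array([np.sin(a),0,-np.cos(a)]); m=np.array([0,0,-.018])
  th=np.linspace(0,2*np.pi,73); 
  rim=np.array([proj(c,P+R@(m+b*.036+.016*(n*np.cos(t)+np.array([0,1,0])*np.sin(t)))) for t in th])
  rim0=np.array([proj(c,P+R@(m+b*.012+.016*(n*np.cos(t)+np.array([0,1,0])*np.sin(t)))) for t in th])
  print(al,"rim rows",rim[:,1].min(),rim[:,1].max(),"toprim",rim[0],"botrim",rim[36],"cols",rim[:,0].min(),rim[:,0].max(),"row@k12 cols",rim0[0],rim0[:,0].min(),rim0[:,0].max())
```

```text
203 [135 133 125 118 112 111 117 116 122 128 126 121 116 117 120 124 128 135
 136]
204 [135 123 107  99 103 110 124 127 134 143 141 130 123 117 110 104 111 125
 135]
205 [135 105  95  93 104 116 126 133 138 148 147 134 130 125 115  96  95 104
 131]
206 [136  99  96  94 102 113 123 132 137 146 146 133 130 126 114  97  92  93
 118]
207 [135 103 102 100  99 105 113 122 128 135 135 124 121 117 105  95  95  96
 105]
208 [135 105 109 109 108 108 107 108 114 114 114 110 109 105 102 101 102 103
 100]
209 [134 109 114 115 117 118 117 113 115 111 111 110 113 110 110 110 108 107
 102]
210 [133 113 118 121 122 124 122 120 122 119 120 119 120 116 116 116 115 112
 108]
211 [132 113 122 127 128 131 128 127 130 128 130 126 126 123 122 123 121 119
 109]
212 [132 113 123 129 132 137 136 136 139 141 142 136 134 131 130 128 125 121
 110]
216 [139 139 133 118 110 111 114 117 119 121 123 124] [125 123 122 122 121 119 117 113 109 114 134 140 141 141 141 140]
225 [139 138 132 118 110 111 114 117 119 121 123 125] [125 123 122 122 121 118 115 113 109 114 133 139 141 140 139 139]
234 [136 137 133 118 111 112 1
[... 222 characters left out ...]
197.84443178630897 209.63126780594482 toprim [311.21998703 209.63126781] botrim [311.40542293 197.84443179] cols 273.35602157988484 349.27048452447013 row@k12 cols [311.30533137 270.76103711] 274.4090727417682 348.3643500552346
14 rim rows 199.61487823992286 205.8229824857647 toprim [311.23465717 205.82298249] botrim [311.41971607 199.61487824] cols 274.0468771409123 348.6084650908269 row@k12 cols [311.30702734 267.28789422] 274.6265728403933 348.155029785384
18 rim rows 201.69668671164533 202.589814704374 toprim [311.24984846 202.58864878] botrim [311.43358441 201.6979967 ] cols 274.7190508790153 347.9650832853529 row@k12 cols [311.30940521 263.94357909] 274.8449006326858 347.94517097559503
```

The hub is held straight. In the tool frame the mid-point is about (−1, 0.5, −17) mm and the tilt is 14°, as planned. I'll work out the loading path from the cone and bore geometry.

```bash
cat >> h.py <<'E'
M=np.array([.5217,-.3203,.110]); AZ=103.9; f=np.array([np.cos(np.radians(AZ)),np.sin(np.radians(AZ)),0]); lat=np.array([f[1],-f[0],0])
MT=np.array([-.001,.0005,-.017]); A14=np.radians(14); BT=np.array([np.cos(A14),0,np.sin(A14)])
def pose(Es,Ez,th,dl=0.):
    """barrel-end bore centre at Es along f, Ez above line, dl lateral (mm), barrel tilted down th deg"""
    R=tool(AZ,14-th); return M+f*Es/1e3+np.array([0,0,Ez/1e3])+lat*dl/1e3-R@(MT+BT*.036), R
def where():
    s=state(); R=np.array(s["orientation"]); P=np.array(s["tcp_pos"]); E=P+R@(MT+BT*.036)-M; b=R@BT
    F=np.array(s["ft_force"])
    print("t",s["time"],"Es %.1f lat %.1f Ez %.1f th %.1f"%(E@f*1e3,E@lat*1e3,E[2]*1e3,-np.degrees(np.arcsin(b[2]))),"F f/lat/z",np.round([F@f,F@lat,F[2]],1),"w %.4f g %.0f"%(s["width"],s["grasp_force"]),"q",np.round(s["q"],2))
E
python3 - <<'E'
from h import *
where(); a,b=pose(19,70,32),pose(19,4,32); print(a[0],b[0]); plan([a,b])
E
```

```text
t 5.0333 Es 516.2 lat 96.1 Ez 150.2 th 28.0 F f/lat/z [-0.7 -0.6 -4.3] w 0.0292 g 110 q [ 0.32  0.07 -0.89  1.73  0.31  1.32  0.15]
[ 0.52501792 -0.33578846  0.18260012] [ 0.52501792 -0.33578846  0.11660012]
w [0.063, -0.029, 0.22] t [-0.19, -0.1977, 0.0917]
w [0.063, -0.029, 0.22] t [-0.2186, -0.1575, 0.1052]
w [0.063, -0.029, 0.22] t [-0.2394, -0.1122, 0.1172]
w [0.001, -0.001, 0.001] t [0.034, -0.0001, 0.1046]
```

Call:
send_rows(
  plan=[
    {"wx": 0.063,"wy": -0.029,"wz": 0.22,"tx": -0.19,"ty": -0.1977,"tz": 0.0917,"claw": 0.2},
    {"wx": 0.063,"wy": -0.029,"wz": 0.22,"tx": -0.19,"ty": -0.1977,"tz": 0.0917,"claw": 0.2},
    {"wx": 0.063,"wy": -0.029,"wz": 0.22,"tx": -0.19,"ty": -0.1977,"tz": 0.0917,"claw": 0.2},
    {"wx": 0.063,"wy": -0.029,"wz": 0.22,"tx": -0.19,"ty": -0.1977,"tz": 0.0917,"claw": 0.2},
    {"wx": 0.063,"wy": -0.029,"wz": 0.22,"tx": -0.19,"ty": -0.1977,"tz": 0.0917,"claw": 0.2},
  ],
)

```text
time: 5.45
tcp_pos: [0.5167, -0.0025, 0.2322]
orientation: [[-0.54, 0.83, 0.139], [0.799, 0.557, -0.225], [-0.264, -0.01, -0.964]]
ft_force: [-0.1, -1.6, -3.5]
width: 0.0292
grasp_force: 109.9
```

Call:
send_rows(
  plan=[
    {"wx": 0.063,"wy": -0.029,"wz": 0.22,"tx": -0.2186,"ty": -0.1575,"tz": 0.1052,"claw": 0.2},
    {"wx": 0.063,"wy": -0.029,"wz": 0.22,"tx": -0.2186,"ty": -0.1575,"tz": 0.1052,"claw": 0.2},
    {"wx": 0.063,"wy": -0.029,"wz": 0.22,"tx": -0.2186,"ty": -0.1575,"tz": 0.1052,"claw": 0.2},
    {"wx": 0.063,"wy": -0.029,"wz": 0.22,"tx": -0.2186,"ty": -0.1575,"tz": 0.1052,"claw": 0.2},
    {"wx": 0.063,"wy": -0.029,"wz": 0.22,"tx": -0.2186,"ty": -0.1575,"tz": 0.1052,"claw": 0.2},
  ],
)

```text
time: 5.87
tcp_pos: [0.5186, -0.1731, 0.2062]
orientation: [[-0.386, 0.916, 0.106], [0.877, 0.4, -0.265], [-0.285, -0.009, -0.958]]
ft_force: [-0.6, -2.0, -4.1]
width: 0.0285
grasp_force: 110.0
```

Run:
```python
from h import *
where(); plan([pose(19,60,32),pose(19,4,32)])
```

```text
t 5.8667 Es 178.1 lat 27.0 Ez 94.5 th 30.6 F f/lat/z [-1.8 -1.1 -4.1] w 0.0285 g 110 q [ 0.67  0.02 -0.56  1.88  0.3   1.12  0.4 ]
w [0.053, -0.031, 0.209] t [-0.226, -0.0983, 0.1267]
w [0.0, 0.0, -0.0] t [0.0288, 0.0, 0.0887]
```

Call:
send_rows(
  plan=[
    {"wx": 0.053,"wy": -0.031,"wz": 0.209,"tx": -0.226,"ty": -0.0983,"tz": 0.1267,"claw": 0.2},
    {"wx": 0.053,"wy": -0.031,"wz": 0.209,"tx": -0.226,"ty": -0.0983,"tz": 0.1267,"claw": 0.2},
    {"wx": 0.053,"wy": -0.031,"wz": 0.209,"tx": -0.226,"ty": -0.0983,"tz": 0.1267,"claw": 0.2},
    {"wx": 0.053,"wy": -0.031,"wz": 0.209,"tx": -0.226,"ty": -0.0983,"tz": 0.1267,"claw": 0.2},
    {"wx": 0.053,"wy": -0.031,"wz": 0.209,"tx": -0.226,"ty": -0.0983,"tz": 0.1267,"claw": 0.2},
  ],
)

```text
time: 6.28
tcp_pos: [0.5255, -0.3363, 0.1714]
orientation: [[-0.227, 0.971, 0.074], [0.924, 0.239, -0.299], [-0.308, -0.0, -0.951]]
ft_force: [-1.5, -2.1, -4.1]
width: 0.0289
grasp_force: 110.1
```

Call:
send_rows(
  plan=[
    {"wx": 0,"wy": 0,"wz": 0,"tx": 0,"ty": 0,"tz": 0,"claw": 0.2},
    {"wx": 0,"wy": 0,"wz": 0,"tx": 0,"ty": 0,"tz": 0,"claw": 0.2},
    {"wx": 0,"wy": 0,"wz": 0,"tx": 0,"ty": 0,"tz": 0,"claw": 0.2},
    {"wx": 0,"wy": 0,"wz": 0,"tx": 0,"ty": 0,"tz": 0,"claw": 0.2},
    {"wx": 0,"wy": 0,"wz": 0,"tx": 0,"ty": 0,"tz": 0,"claw": 0.2},
  ],
)

```text
time: 6.7
tcp_pos: [0.5317, -0.3251, 0.1765]
orientation: [[-0.238, 0.967, 0.086], [0.92, 0.253, -0.298], [-0.31, 0.008, -0.951]]
ft_force: [0.0, 0.6, -3.0]
width: 0.0293
grasp_force: 110.1
```

Run:
```python
from h import *; import pickle
c=read_camera("wrist"); pickle.dump(c,open("wl.pkl","wb")); s=state()
where(); plan([pose(19,4,32)])
# where should the noses appear, and is hub hiding them
for k in (24.6,36.6,66): print(k,np.round(proj(c,M+f*k/1e3)), np.round(proj(c,M+f*k/1e3+lat*.014)),np.round(proj(c,M+f*k/1e3-lat*.014)))
g=c["image"].astype(int).mean(axis=2)
R=np.array(s["orientation"]);P=np.array(s["tcp_pos"]); print("hub end",np.round(proj(c,P+R@(MT+BT*.036))))
for r in range(90,215,5): print(r,g[r,262:366:4].astype(int))
```

```text
t 6.75 Es 27.4 lat 8.4 Ez 63.9 th 32.1 F f/lat/z [ 1.  -0.1 -3.4] w 0.0290 g 110 q [ 0.78  0.18 -0.46  1.79  0.39  1.04  0.41]
w [0.015, 0.001, 0.013] t [0.0178, -0.0158, 0.0992]
24.6 [299. 144.] [322. 144.] [276. 144.]
36.6 [299. 125.] [323. 126.] [274. 125.]
66 [298.  73.] [325.  74.] [272.  73.]
hub end [315. 205.]
90 [222 225 226 224 223 172 203 213 219 215 201 186 154 130 135 135 136 136
 134 136 159 157 128  92  92  94]
95 [220 224 225 222 222 169 202 213 218 215 202 186 153 130 136 135 135 136
 134 137 158 158 114  92  93  94]
100 [217 223 224 222 222 170 201 212 218 215 202 186 153 130 135 135 135 135
 134 160 160 159 104  92  95  92]
105 [216 223 222 221 221 172 200 212 217 215 202 186 153 130 134 150 136 135
 144 161 158 157 102  93  95  91]
110 [214 222 222 220 219 174 199 211 217 214 202 187 153 131 136 136 141 158
 164 160 158 156  94  96  93  92]
115 [211 221 221 219 220 179 196 212 216 215 202 187 153 135 163 164 165 166
 163 160 157 155  93  96  92  92]
120 [210 221 219 207 115 136 195 211 216 214 202 187 153 112 115 160 164 165
 162 157 156 154  96  94  92  93]
125 [
[... 1292 characters left out ...]

 213 152 165  93 132 132 132 131]
185 [174 202 218 218 217 220 219 217 213 124 124 139 181 163 166 160 167 226
 196 152 145  96 131 131 132 131]
190 [147 204 208 217 217 221 216 204 209 124 121  98 150 135 138 133 165 161
 164 143 123  98 120 107 131 129]
195 [143 205 204 156 107 107 107 106 107 106 105 106 106 106 105 104 103 126
 131 125 113  92  92  92  94  91]
200 [131 204 201 111 106 106 106 105 106 106 105 105 106 105 105 104 105 101
 132 143 119 124 125 129 130 130]
205 [134 202 197 108 104  95  92  94 109 120 126 130 139 144 138 129 125 117
 104  93  90 109 131 131 131 131]
210 [133 203 186 108 106 115 118 118 121 120 120 118 118 118 116 115 114 113
 112 111 108 108 119 130 129 131]
```

Call:
send_rows(
  plan=[
    {"wx": 0.015,"wy": 0,"wz": 0.013,"tx": 0.0178,"ty": -0.0158,"tz": 0.02,"claw": 0.2},
    {"wx": 0.015,"wy": 0,"wz": 0.013,"tx": 0.0178,"ty": -0.0158,"tz": 0.045,"claw": 0.2},
    {"wx": 0.015,"wy": 0,"wz": 0.013,"tx": 0.0178,"ty": -0.0158,"tz": 0.07,"claw": 0.2},
    {"wx": 0.015,"wy": 0,"wz": 0.013,"tx": 0.0178,"ty": -0.0158,"tz": 0.09,"claw": 0.2},
    {"wx": 0.015,"wy": 0,"wz": 0.013,"tx": 0.0178,"ty": -0.0158,"tz": 0.0992,"claw": 0.2},
  ],
)

```text
time: 7.17
tcp_pos: [0.5235, -0.3372, 0.1141]
orientation: [[-0.227, 0.971, 0.071], [0.924, 0.238, -0.3], [-0.308, -0.002, -0.951]]
ft_force: [-1.2, -0.0, -3.6]
width: 0.029
grasp_force: 110.0
```

Call:
send_rows(
  plan=[
    {"wx": 0,"wy": 0,"wz": 0,"tx": 0,"ty": 0,"tz": 0,"claw": 0.2},
    {"wx": 0,"wy": 0,"wz": 0,"tx": 0,"ty": 0,"tz": 0,"claw": 0.2},
    {"wx": 0,"wy": 0,"wz": 0,"tx": 0,"ty": 0,"tz": 0,"claw": 0.2},
    {"wx": 0,"wy": 0,"wz": 0,"tx": 0,"ty": 0,"tz": 0,"claw": 0.2},
    {"wx": 0,"wy": 0,"wz": 0,"tx": 0,"ty": 0,"tz": 0,"claw": 0.2},
  ],
)

```text
time: 7.58
tcp_pos: [0.5251, -0.337, 0.1173]
orientation: [[-0.226, 0.971, 0.075], [0.923, 0.238, -0.302], [-0.311, 0.001, -0.951]]
ft_force: [-0.6, 1.1, -3.3]
width: 0.0293
grasp_force: 110.0
```

Run:
```python
from h import *; import pickle
c=read_camera("wrist"); pickle.dump(c,open("wl2.pkl","wb")); 
where(); plan([pose(28,3.5,32),pose(34,3.5,32)])
g=c["image"].astype(int).mean(axis=2)
for k in (24.6,36.6,66): print(k,np.round(proj(c,M+f*k/1e3)), np.round(proj(c,M+f*k/1e3+lat*.014)),np.round(proj(c,M+f*k/1e3-lat*.014)))
s=state();R=np.array(s["orientation"]);P=np.array(s["tcp_pos"]); print("hub end",np.round(proj(c,P+R@(MT+BT*.036))))
for r in range(110,215,5): print(r,g[r,262:366:4].astype(int))
```

```text
t 7.6333 Es 17.9 lat -0.3 Ez 4.5 th 32.1 F f/lat/z [ 0.   0.4 -3.6] w 0.0288 g 110 q [ 0.77  0.24 -0.44  1.85  0.45  0.94  0.35]
w [-0.0, 0.002, -0.003] t [0.0165, 0.0006, -0.0036]
w [-0.0, 0.0, 0.0] t [0.0096, 0.0, -0.0031]
24.6 [315. 186.] [348. 186.] [283. 186.]
36.6 [315. 162.] [349. 161.] [281. 162.]
66 [315.  90.] [354.  90.] [277.  90.]
hub end [315. 204.]
110 [217 223 223 222 218 222 222 171 183 202 210 214 216 215 207 187 180 124
 114 127 132 133 132 133 133 149]
115 [215 216 200 136 134 135 157 179 181 202 209 214 215 214 207 136 128 123
 114 128 131 133 133 132 132 153]
120 [215 200 137 135 134 135 134 138 179 201 209 213 215 214 204 130 128 124
 113 129 131 132 133 133 133 154]
125 [214 217 142 134 135 135 134 136 178 200 208 213 215 213 163 130 128 123
 112 129 131 132 133 132 132 156]
130 [211 212 172 135 135 134 134 134 176 199 207 213 204 197 132 130 127 122
 111 129 131 133 133 132 132 156]
135 [209 210 168 134 135 134 133 136 174 198 208 212 156 133 131 130 128 122
 111 132 131 132 132 131 131 155]
140 [210 210 218 134 135 134 133 135 173 198 208 211 132 132 131 129
[... 896 characters left out ...]

 157 162 161 162 161 158 153 153]
185 [146 226 223 219 217 217 220 212 219 212 109 111 114 115 113 111 108 162
 161 161 160 162 161 157 153 152]
190 [147 227 226 219 217 216 220 213 219 217 213 163 115 115 106 141 160 162
 162 161 161 162 160 157 153 151]
195 [133 224 225 221 217 217 220 212 218 217 213 206 119  97  84 149 160 162
 162 159 161 162 160 157 152 150]
200 [134 221 211 216 216 217 219 213 219 217 214 180 119  84  97 150 160 162
 163 159 162 162 158 163 226 222]
205 [134 210 201 219 199 109  95  94 110 120 126 130 140 144 139 129 125 118
 106  93 102 129 157 156 224 209]
210 [134 188 199 211 120 115 118 119 122 120 120 118 118 118 117 116 114 114
 112 111 109 108 141 151 150 132]
```

The numbers agree: nose axis at column 314, hub axis at column 313. Now a gentle push onto the sprung nose.

Call:
send_rows(
  plan=[
    {"wx": 0,"wy": 0,"wz": 0,"tx": 0.007,"ty": 0,"tz": -0.0015,"claw": 0.2},
    {"wx": 0,"wy": 0,"wz": 0,"tx": 0.013,"ty": 0,"tz": -0.0028,"claw": 0.2},
    {"wx": 0,"wy": 0,"wz": 0,"tx": 0.019,"ty": 0,"tz": -0.0047,"claw": 0.2},
    {"wx": 0,"wy": 0,"wz": 0,"tx": 0.0245,"ty": 0,"tz": -0.0062,"claw": 0.2},
    {"wx": 0,"wy": 0,"wz": 0,"tx": 0.0255,"ty": 0,"tz": -0.0067,"claw": 0.2},
  ],
)

```text
time: 8.05
tcp_pos: [0.5214, -0.3226, 0.1168]
orientation: [[-0.226, 0.971, 0.075], [0.923, 0.238, -0.304], [-0.313, 0.001, -0.95]]
ft_force: [1.8, -4.4, -0.6]
width: 0.029
grasp_force: 110.2
```

```bash
cat >> h.py <<'E'
def nose():
    """rows along the nose axis column: bright arbor/cone profile, to see cone root row"""
    c=read_camera("wrist"); g=c["image"].astype(int).mean(axis=2); import pickle; pickle.dump(c,open("wn.pkl","wb"))
    for r in range(120,206,4): print(r,g[r,262:366:4].astype(int))
    for k in (24.6,36.6): print([(p,np.round(proj(c,M+f*(k+p)/1e3)).tolist()) for p in (0,5,10,15,20)])
E
python3 - <<'E'
from h import *
where(); nose()
E
```

```text
t 8.05 Es 32.7 lat -0.3 Ez 4.1 th 32.2 F f/lat/z [-4.7  0.6 -0.6] w 0.0290 g 110 q [ 0.76  0.22 -0.44  1.87  0.45  0.94  0.33]
120 [167 179 184 188 192 194 186 202 203 203 204 204 205 191 201 178 125 124
 121 120 119 117 120 129 128 123]
124 [166 179 185 189 192 194 198 202 202 203 203 204 204 203 200 131 125 124
 121 120 118 115 113 130 128 122]
128 [165 177 184 188 192 196 199 202 203 202 203 203 204 199 198 126 125 124
 121 119 117 115 113 131 128 122]
132 [159 176 184 188 191 195 189 202 202 202 202 203 202 128 126 126 125 122
 120 119 117 115 113 111 127 122]
136 [213 171 182 187 191 195 178 201 201 201 202 201 191 126 126 125 124 122
 120 120 117 115 113 115 118 129]
140 [214 214 186 178 186 192 148 199 199 200 201 200 157 127 125 125 123 122
 121 120 118 114 109 106 127 156]
144 [213 213 210 134 143 170 186 185 195 196 185 142 129 124 123 122 121 119
 117 115 112 121 131 139 158 156]
148 [212 212 212 135 135 134 134 138 172 193 141 122 121 120 120 122 122 120
 110 131 131 132 146 160 157 155]
152 [210 210 218 202 135 133 133 135 160 128 129 130 130 132 131 129 127 121
 110 156
[... 986 characters left out ...]
 118
 103 110 109 138 160 156 153 152]
192 [139 227 227 220 216 189 110 111 109 118 126 129 130 131 129 128 125 118
 107 110 108 146 159 156 154 153]
196 [133 226 227 218 215 216 114 112 109 113 126 129 130 130 129 128 125 113
 107 110 111 160 158 156 156 178]
200 [134 225 227 221 215 217 205 112 109 107 111 116 122 125 122 115 109 107
 107 110 156 161 158 156 225 223]
204 [134 221 226 219 210 156 125 101 106 108 111 110 108 110 108 109 109 107
 106 105 133 152 157 156 226 217]
[(0, [315.0, 213.0]), (5, [315.0, 205.0]), (10, [315.0, 196.0]), (15, [316.0, 186.0]), (20, [316.0, 176.0])]
[(0, [315.0, 192.0]), (5, [316.0, 182.0]), (10, [316.0, 172.0]), (15, [316.0, 162.0]), (20, [316.0, 151.0])]
```

Run:
```python
from h import *
plan([pose(39,5,32)])
```

```text
w [0.0, 0.004, -0.003] t [0.0095, 0.0006, -0.0046]
```

Call:
send_rows(
  plan=[
    {"wx": 0,"wy": 0,"wz": 0,"tx": 0.0025,"ty": 0.0003,"tz": -0.0012,"claw": 0.2},
    {"wx": 0,"wy": 0,"wz": 0,"tx": 0.005,"ty": 0.0006,"tz": -0.0023,"claw": 0.2},
    {"wx": 0,"wy": 0,"wz": 0,"tx": 0.0075,"ty": 0.0006,"tz": -0.0035,"claw": 0.2},
    {"wx": 0,"wy": 0,"wz": 0,"tx": 0.01,"ty": 0.0006,"tz": -0.0046,"claw": 0.2},
    {"wx": 0,"wy": 0,"wz": 0,"tx": 0.01,"ty": 0.0006,"tz": -0.0046,"claw": 0.2},
  ],
)

```text
time: 8.52
tcp_pos: [0.5201, -0.318, 0.1174]
orientation: [[-0.225, 0.972, 0.076], [0.923, 0.237, -0.305], [-0.314, 0.001, -0.949]]
ft_force: [3.5, -9.7, -2.9]
width: 0.0292
grasp_force: 109.8
```

Run:
```python
from h import *
where(); nose()
```

```text
t 8.5167 Es 37.5 lat -0.4 Ez 4.7 th 32.3 F f/lat/z [-10.2   1.1  -2.9] w 0.0292 g 110 q [ 0.75  0.21 -0.45  1.88  0.45  0.94  0.32]
120 [165 176 182 187 190 194 197 201 204 204 205 206 206 205 202 127 125 124
 122 121 119 117 116 134 130 126]
124 [164 173 182 185 189 193 196 200 203 203 204 205 205 205 182 126 125 125
 122 122 119 116 121 133 129 123]
128 [163 176 182 186 188 192 149 200 202 203 204 204 204 204 133 126 125 123
 121 121 119 117 115 120 128 122]
132 [161 175 182 187 190 194 155 201 202 203 203 203 204 191 127 126 125 123
 122 120 118 115 114 114 124 120]
136 [160 174 183 188 190 194 197 201 202 202 203 203 134 167 127 126 124 123
 121 120 117 115 112 109 126 121]
140 [158 172 183 187 191 194 198 201 202 202 202 202 127 126 126 125 124 122
 120 119 116 114 112 110 126 120]
144 [180 171 183 186 190 194 197 201 201 202 201 180 127 126 126 126 123 122
 120 119 117 114 111 110 112 118]
148 [214 196 179 185 188 193 193 199 201 197 195 142 126 125 125 125 123 121
 120 119 116 114 112 110 108 152]
152 [212 212 213 180 182 190 184 197 199 176 125 125 125 126 125 124 122 122
 12
[... 991 characters left out ...]
 118
 103 110 109 139 159 157 154 153]
192 [135 228 228 218 215 202 110 110 107 118 126 128 131 130 129 128 126 117
 106 109 109 145 158 156 153 152]
196 [136 224 227 221 216 216 112 111 109 114 125 128 130 130 129 128 125 115
 107 109 110 160 158 155 159 192]
200 [134 222 227 218 214 218 204 112 109 108 111 120 124 127 126 120 110 106
 107 110 154 161 158 156 228 224]
204 [133 215 227 224 209 161 127 105 107 108 111 111 107 110 108 109 109 106
 107 110 139 153 158 166 227 219]
[(0, [316.0, 220.0]), (5, [316.0, 212.0]), (10, [316.0, 203.0]), (15, [316.0, 194.0]), (20, [316.0, 185.0])]
[(0, [316.0, 200.0]), (5, [316.0, 191.0]), (10, [316.0, 181.0]), (15, [316.0, 171.0]), (20, [316.0, 161.0])]
```

The sprung nose is seating: the force is 10 N and the cone root has moved 5 mm, so p ≈ 5.4 mm by both measures (p is the plunger travel). I'll control the rest by p: push, then swing.

```bash
cat >> h.py <<'E'
def rows(wps):
    s=state(); P=np.array(s["tcp_pos"]); R=np.array(s["orientation"])
    E=P+R@(MT+BT*.036)-M
    for w in wps:
        p,Q=pose(*w); print(w,"w",np.round(Ro.from_matrix(R.T@Q).as_rotvec()/(np.pi/4),3).tolist(),"t",np.round(R.T@(p-P)/.6,4).tolist())
E
python3 - <<'E'
from h import *
rows([(40.5,4.7,32),(43.5,4.7,32),(46.5,4.7,32),(49,4.7,32),(50,4.7,32)])
E
```

```text
(40.5, 4.7, 32) w [0.0, 0.007, -0.005] t [0.0052, 0.0008, -0.0015]
(43.5, 4.7, 32) w [0.0, 0.007, -0.005] t [0.0099, 0.0008, -0.003]
(46.5, 4.7, 32) w [0.0, 0.007, -0.005] t [0.0147, 0.0008, -0.0046]
(49, 4.7, 32) w [0.0, 0.007, -0.005] t [0.0186, 0.0008, -0.0059]
(50, 4.7, 32) w [0.0, 0.007, -0.005] t [0.0202, 0.0008, -0.0064]
```

Call:
send_rows(
  plan=[
    {"wx": 0,"wy": 0.003,"wz": 0,"tx": 0.0052,"ty": 0,"tz": -0.0015,"claw": 0.2},
    {"wx": 0,"wy": 0.003,"wz": 0,"tx": 0.0099,"ty": 0.0003,"tz": -0.003,"claw": 0.2},
    {"wx": 0,"wy": 0.003,"wz": 0,"tx": 0.0147,"ty": 0.0003,"tz": -0.0046,"claw": 0.2},
    {"wx": 0,"wy": 0.003,"wz": 0,"tx": 0.0186,"ty": 0.0003,"tz": -0.0059,"claw": 0.2},
    {"wx": 0,"wy": 0.003,"wz": 0,"tx": 0.0202,"ty": 0.0003,"tz": -0.0064,"claw": 0.2},
  ],
)

```text
time: 8.98
tcp_pos: [0.5173, -0.3073, 0.1177]
orientation: [[-0.224, 0.972, 0.076], [0.923, 0.236, -0.304], [-0.314, 0.002, -0.95]]
ft_force: [4.1, -12.6, -4.8]
width: 0.0292
grasp_force: 109.5
```

Run:
```python
from h import *
where(); 
rows([(50.5,4.6,31),(51.2,4.4,29),(52,4.2,27),(52.5,4.1,25),(53,4,24)])
```

```text
t 8.9833 Es 48.5 lat -0.5 Ez 4.9 th 32.3 F f/lat/z [-13.2   0.9  -4.8] w 0.0292 g 110 q [ 0.75  0.2  -0.45  1.89  0.45  0.94  0.3 ]
(50.5, 4.6, 31) w [0.001, 0.028, -0.006] t [0.0037, 0.001, 0.0007]
(51.2, 4.4, 29) w [0.001, 0.073, -0.006] t [0.0055, 0.001, 0.0027]
(52, 4.2, 27) w [0.001, 0.117, -0.006] t [0.0075, 0.001, 0.0045]
(52.5, 4.1, 25) w [0.001, 0.162, -0.006] t [0.009, 0.001, 0.0063]
(53, 4, 24) w [0.001, 0.184, -0.006] t [0.0102, 0.001, 0.0071]
```

Call:
send_rows(
  plan=[
    {"wx": 0,"wy": 0.028,"wz": 0,"tx": 0.0037,"ty": 0.0003,"tz": 0.0007,"claw": 0.2},
    {"wx": 0,"wy": 0.073,"wz": 0,"tx": 0.0055,"ty": 0.0005,"tz": 0.0027,"claw": 0.2},
    {"wx": 0,"wy": 0.117,"wz": 0,"tx": 0.0075,"ty": 0.0005,"tz": 0.0045,"claw": 0.2},
    {"wx": 0,"wy": 0.162,"wz": 0,"tx": 0.009,"ty": 0.0005,"tz": 0.0063,"claw": 0.2},
    {"wx": 0,"wy": 0.184,"wz": 0,"tx": 0.0102,"ty": 0.0005,"tz": 0.0071,"claw": 0.2},
  ],
)

```text
time: 9.4
tcp_pos: [0.5172, -0.3061, 0.1128]
orientation: [[-0.23, 0.972, 0.045], [0.957, 0.234, -0.171], [-0.177, 0.004, -0.984]]
ft_force: [4.4, -14.4, -1.1]
width: 0.0287
grasp_force: 110.0
```

Run:
```python
from h import *
where(); nose(); where()
rows([(53.2,3.9,22),(53.2,3.5,20),(53,3.2,17),(52.5,2.9,14),(52,2.6,12)])
```

```text
t 9.4 Es 49.7 lat -0.2 Ez 5.0 th 24.2 F f/lat/z [-15.1   0.8  -1.1] w 0.0287 g 110 q [ 0.81  0.25 -0.46  1.82  0.3   1.01  0.46]
120 [166 180 190 141 125 126 129 130 131 132 133 133 134 134 132 153 156 154
 153 152 150 146 143 139 134 125]
124 [164 179 190 195 196 149 129 130 131 132 133 133 134 134 133 158 156 155
 153 151 148 146 142 139 134 124]
128 [163 177 190 195 200 204 195 131 131 132 133 134 134 134 133 158 156 155
 153 151 148 146 143 139 134 124]
132 [162 176 189 195 200 203 170 132 131 132 133 134 133 134 133 132 157 155
 153 150 148 145 142 139 134 122]
136 [161 175 189 194 198 203 206 210 211 133 132 133 134 134 133 132 151 155
 152 151 148 144 142 139 132 122]
140 [160 174 187 193 197 202 206 168 194 131 132 133 133 133 133 131 131 154
 153 147 148 145 142 137 131 121]
144 [159 173 186 192 197 200 204 132 131 131 131 133 133 133 133 132 130 130
 153 151 148 144 141 137 130 120]
148 [161 173 185 192 196 200 203 129 131 131 131 133 133 133 133 132 130 129
 150 151 147 144 140 135 128 119]
152 [160 172 186 193 196 200 200 129 130 131 132 132 133 133 132 132 130 128
 127 1
[... 1444 characters left out ...]
5 151 166 168 166 162 163]
[(0, [315.0, 245.0]), (5, [315.0, 236.0]), (10, [315.0, 227.0]), (15, [315.0, 218.0]), (20, [315.0, 209.0])]
[(0, [315.0, 224.0]), (5, [315.0, 215.0]), (10, [315.0, 205.0]), (15, [315.0, 195.0]), (20, [315.0, 185.0])]
t 9.45 Es 49.6 lat -0.4 Ez 4.4 th 24.1 F f/lat/z [-15.9   2.8 -14.9] w 0.0286 g 110 q [ 0.81  0.26 -0.46  1.82  0.3   1.01  0.46]
(53.2, 3.9, 22) w [0.003, 0.047, -0.01] t [0.0066, 0.001, 0.0019]
(53.2, 3.5, 20) w [0.003, 0.091, -0.01] t [0.0073, 0.001, 0.0045]
(53, 3.2, 17) w [0.004, 0.158, -0.01] t [0.008, 0.001, 0.0079]
(52.5, 2.9, 14) w [0.004, 0.225, -0.01] t [0.0085, 0.001, 0.0114]
(52, 2.6, 12) w [0.004, 0.269, -0.01] t [0.0086, 0.0009, 0.0139]
```

Call:
send_rows(
  plan=[
    {"wx": 0,"wy": 0,"wz": 0,"tx": 0,"ty": 0,"tz": 0,"claw": 0.2},
    {"wx": 0,"wy": 0,"wz": 0,"tx": 0,"ty": 0,"tz": 0,"claw": 0.2},
    {"wx": 0,"wy": 0,"wz": 0,"tx": 0,"ty": 0,"tz": 0,"claw": 0.2},
    {"wx": 0,"wy": 0,"wz": 0,"tx": 0,"ty": 0,"tz": 0,"claw": 0.2},
    {"wx": 0,"wy": 0,"wz": 0,"tx": 0,"ty": 0,"tz": 0,"claw": 0.2},
  ],
)

```text
time: 9.87
tcp_pos: [0.5167, -0.3044, 0.1114]
orientation: [[-0.231, 0.972, 0.044], [0.957, 0.235, -0.17], [-0.175, 0.003, -0.984]]
ft_force: [5.6, -14.2, -6.9]
width: 0.0288
grasp_force: 110.7
```

Run:
```python
from h import *
where(); s=state(); print(np.round(s["moment"],2))
c=read_camera("wrist"); g=c["image"].astype(int).mean(axis=2)
for r in range(176,232,4): print(r,g[r,262:366:4].astype(int))
where()
rows([(51.5,3.4,22),(53.2,3.2,20)])
```

```text
t 9.8667 Es 51.5 lat -0.3 Ez 3.6 th 24.1 F f/lat/z [-15.1   2.   -6.9] w 0.0288 g 111 q [ 0.81  0.25 -0.46  1.82  0.3   1.01  0.45]
[-2.56 -0.97  0.02]
176 [226 224 184 191 196 201 205 164 211 210 194 139 132 132 131 131 130 128
 126 124 122 130 129 133 149 167]
180 [237 225 225 158 184 195 201 153 210 209 210 134 132 132 131 130 129 127
 126 124 119 118 139 170 168 168]
184 [219 223 218 150 143 143 158 180 198 200 201 202 133 129 127 125 124 122
 119 116 165 171 172 172 166 166]
188 [214 222 223 227 217 147 115 111 150 139 134 137 138 138 137 136 133 124
 110 109 113 170 172 171 166 166]
192 [207 221 221 226 226 192 111 111 144 128 134 137 138 139 138 136 133 124
 107 110 109 154 172 171 166 165]
196 [191 220 220 226 225 212 111 112 119 126 135 137 138 139 138 137 133 123
 109 110 108 166 172 170 166 165]
200 [189 220 221 226 225 224 152 112 110 110 126 135 138 138 137 133 120 109
 108 109 136 171 170 169 164 166]
204 [172 221 222 226 221 178 144 117 111 110 112 111 109 111 108 109 110 109
 111 108 149 163 169 169 163 165]
208 [150 223 222 226 134 129 132 116 112 111 112 113 113 111
[... 172 characters left out ...]
36 234 228 148 168 130 135 139 142 142 143 150 153 148 142 140 136
 132 129 124 118 157 165 162 162]
220 [137 235 234 225 122 125 131 135 139 142 142 143 150 154 148 142 139 137
 132 129 124 118 157 165 168 195]
224 [141 233 235 229 123 123 130 134 139 142 142 144 150 153 147 142 139 136
 132 129 124 117 159 166 235 232]
228 [142 230 235 230 124 122 130 134 139 142 142 144 151 153 147 141 139 137
 132 128 124 118 158 165 234 230]
t 9.9167 Es 51.5 lat -0.4 Ez 3.6 th 24.1 F f/lat/z [-14.6   1.4  -6.8] w 0.0289 g 111 q [ 0.81  0.25 -0.46  1.82  0.3   1.01  0.45]
(51.5, 3.4, 22) w [0.002, 0.047, -0.007] t [0.0006, 0.0009, 0.0023]
(53.2, 3.2, 20) w [0.002, 0.091, -0.007] t [0.004, 0.0009, 0.0041]
```

Run:
```python
from h import *
rows([(52.6,3.3,23.5),(53.5,3.2,22.5),(53.8,3.0,21),(53.8,2.8,19.5),(53.8,2.6,18)])
```

```text
(52.6, 3.3, 23.5) w [0.002, 0.013, -0.007] t [0.002, 0.0009, 0.0007]
(53.5, 3.2, 22.5) w [0.002, 0.036, -0.007] t [0.0038, 0.0009, 0.0016]
(53.8, 3.0, 21) w [0.002, 0.069, -0.007] t [0.0048, 0.0009, 0.0033]
(53.8, 2.8, 19.5) w [0.002, 0.102, -0.007] t [0.0053, 0.0009, 0.0051]
(53.8, 2.6, 18) w [0.002, 0.136, -0.007] t [0.0058, 0.0008, 0.0068]
```

Call:
send_rows(
  plan=[
    {"wx": 0,"wy": 0.013,"wz": -0.003,"tx": 0.002,"ty": 0.0005,"tz": 0.0007,"claw": 0.2},
    {"wx": 0,"wy": 0.036,"wz": -0.003,"tx": 0.0038,"ty": 0.0005,"tz": 0.0016,"claw": 0.2},
    {"wx": 0,"wy": 0.069,"wz": -0.003,"tx": 0.0048,"ty": 0.0005,"tz": 0.0033,"claw": 0.2},
    {"wx": 0,"wy": 0.102,"wz": -0.003,"tx": 0.0053,"ty": 0.0005,"tz": 0.0051,"claw": 0.2},
    {"wx": 0,"wy": 0.136,"wz": -0.003,"tx": 0.0058,"ty": 0.0005,"tz": 0.0068,"claw": 0.2},
  ],
)

```text
time: 10.33
tcp_pos: [0.5167, -0.3032, 0.1077]
orientation: [[-0.236, 0.972, 0.02], [0.969, 0.237, -0.069], [-0.072, 0.003, -0.997]]
ft_force: [4.1, -14.9, -3.2]
width: 0.0294
grasp_force: 111.4
```

Call:
send_rows(
  plan=[
    {"wx": 0,"wy": 0,"wz": 0,"tx": 0,"ty": 0,"tz": 0,"claw": 0.2},
    {"wx": 0,"wy": 0,"wz": 0,"tx": 0,"ty": 0,"tz": 0,"claw": 0.2},
    {"wx": 0,"wy": 0,"wz": 0,"tx": 0,"ty": 0,"tz": 0,"claw": 0.2},
    {"wx": 0,"wy": 0,"wz": 0,"tx": 0,"ty": 0,"tz": 0,"claw": 0.2},
    {"wx": 0,"wy": 0,"wz": 0,"tx": 0,"ty": 0,"tz": 0,"claw": 0.2},
  ],
)

```text
time: 10.75
tcp_pos: [0.5167, -0.3032, 0.1075]
orientation: [[-0.236, 0.972, 0.02], [0.969, 0.236, -0.07], [-0.073, 0.003, -0.997]]
ft_force: [4.5, -15.4, -3.9]
width: 0.0286
grasp_force: 111.3
```

Run:
```python
from h import *
where(); s=state(); print(np.round(s["moment"],2))
c=read_camera("wrist"); g=c["image"].astype(int).mean(axis=2)
for r in range(180,216,3): print(r,g[r,270:360:3].astype(int))
print([(p,np.round(proj(c,M+f*(36.6+p)/1e3)).tolist()) for p in (10,15,20,25)])
rows([(53.8,2.4,16),(53.5,2.2,14),(53,2.0,12),(52.5,1.9,10),(52,1.8,8)])
```

```text
t 10.75 Es 52.2 lat -0.2 Ez 3.4 th 18.2 F f/lat/z [-16.    0.7  -3.9] w 0.0286 g 111 q [ 0.85  0.3  -0.46  1.76  0.22  1.07  0.55]
[-3.01 -0.76 -0.04]
180 [169 147 145 145 141 134 130 128 127 127 128 129 130 131 131 131 130 128
 141 148 149 148 148 144 145 146 146 145 147 159]
183 [220 147 145 147 145 145 145 147 116 123 121 117 112 113 116 115 111 115
 119 123 122 115 144 144 146 146 146 144 147 162]
186 [215 147 146 148 146 146 144 134 115 127 135 138 140 142 143 142 141 140
 138 134 125 112 127 139 146 146 146 145 146 162]
189 [187 147 146 147 145 134 111 108 117 127 135 139 140 142 143 143 141 140
 138 134 125 110 107 109 126 145 146 144 146 166]
192 [198 147 145 147 136 108 107 109 113 127 135 139 141 142 142 142 142 140
 138 134 125 111 108 108 108 135 146 144 146 167]
195 [227 149 145 147 125 109 108 109 111 126 135 138 141 142 143 143 142 140
 138 135 125 111 108 109 108 129 147 145 153 169]
198 [220 147 145 147 141 111 108 109 107 117 133 138 140 142 143 143 142 140
 138 131 115 106 108 109 110 148 175 169 178 172]
201 [218 147 146 147 144 142 126 113 108 106 109 114 119 126
[... 298 characters left out ...]
9 102 138 176 176 172]
210 [224 224 190 163 176 177 179 177 133 131 131 128 129 129 128 129 126 125
 127 123 123 122 122 120 119 117 112 175 176 173]
213 [224 232 222 167 186 200 211 201 143 145 145 146 147 153 155 158 151 146
 145 140 139 135 135 131 127 123 113 174 174 172]
[(10, [315.0, 213.0]), (15, [315.0, 203.0]), (20, [315.0, 192.0]), (25, [315.0, 181.0])]
(53.8, 2.4, 16) w [0.003, 0.048, -0.005] t [0.0033, 0.0004, 0.0035]
(53.5, 2.2, 14) w [0.003, 0.093, -0.005] t [0.0034, 0.0004, 0.0058]
(53, 2.0, 12) w [0.003, 0.137, -0.005] t [0.0032, 0.0004, 0.0081]
(52.5, 1.9, 10) w [0.004, 0.181, -0.005] t [0.0031, 0.0004, 0.0102]
(52, 1.8, 8) w [0.004, 0.226, -0.005] t [0.0031, 0.0004, 0.0123]
```

Run:
```python
from h import *
rows([(52.6,3.2,16),(52.4,2.95,14),(52.2,2.7,12),(51.8,2.5,10),(51.2,2.3,8)])
```

```text
(52.6, 3.2, 16) w [0.003, 0.048, -0.005] t [0.0012, 0.0004, 0.0023]
(52.4, 2.95, 14) w [0.003, 0.093, -0.005] t [0.0014, 0.0004, 0.0047]
(52.2, 2.7, 12) w [0.003, 0.137, -0.005] t [0.0018, 0.0004, 0.0071]
(51.8, 2.5, 10) w [0.004, 0.181, -0.005] t [0.0019, 0.0004, 0.0093]
(51.2, 2.3, 8) w [0.004, 0.226, -0.005] t [0.0017, 0.0004, 0.0116]
```

Call:
send_rows(
  plan=[
    {"wx": 0,"wy": 0.048,"wz": 0,"tx": 0.0012,"ty": 0.0003,"tz": 0.0023,"claw": 0.2},
    {"wx": 0,"wy": 0.093,"wz": 0,"tx": 0.0014,"ty": 0.0003,"tz": 0.0047,"claw": 0.2},
    {"wx": 0,"wy": 0.137,"wz": 0,"tx": 0.0018,"ty": 0.0003,"tz": 0.0071,"claw": 0.2},
    {"wx": 0,"wy": 0.181,"wz": 0,"tx": 0.0019,"ty": 0.0003,"tz": 0.0093,"claw": 0.2},
    {"wx": 0,"wy": 0.226,"wz": 0,"tx": 0.0017,"ty": 0.0003,"tz": 0.0116,"claw": 0.2},
  ],
)

```text
time: 11.22
tcp_pos: [0.5168, -0.3034, 0.1006]
orientation: [[-0.235, 0.972, -0.022], [0.967, 0.236, 0.102], [0.104, 0.003, -0.995]]
ft_force: [2.1, -13.3, 0.8]
width: 0.0291
grasp_force: 112.1
```

Run:
```python
from h import *
where(); s=state(); print(np.round(s["moment"],2))
rows([(50.6,2.2,6.5),(50.3,2.0,5),(50,1.8,3.5),(49.8,1.6,2),(49.6,1.4,0)])
```

```text
t 11.2167 Es 50.5 lat -0.1 Ez 2.4 th 8.0 F f/lat/z [-13.5  -1.1   0.8] w 0.0291 g 112 q [ 0.91  0.4  -0.47  1.66  0.11  1.19  0.66]
[-2.95 -0.45  0.09]
(50.6, 2.2, 6.5) w [0.004, 0.034, -0.006] t [0.0006, 0.0003, 0.0019]
(50.3, 2.0, 5) w [0.004, 0.067, -0.006] t [0.0005, 0.0003, 0.0036]
(50, 1.8, 3.5) w [0.004, 0.101, -0.006] t [0.0004, 0.0003, 0.0054]
(49.8, 1.6, 2) w [0.004, 0.134, -0.006] t [0.0005, 0.0003, 0.0071]
(49.6, 1.4, 0) w [0.005, 0.178, -0.005] t [0.0009, 0.0003, 0.0093]
```

Call:
send_rows(
  plan=[
    {"wx": 0,"wy": 0,"wz": 0,"tx": 0.0005,"ty": 0.0,"tz": -0.0008,"claw": 0.2},
    {"wx": 0,"wy": 0,"wz": 0,"tx": 0.0005,"ty": 0.0,"tz": -0.0008,"claw": 0.2},
    {"wx": 0,"wy": 0,"wz": 0,"tx": 0.0005,"ty": 0.0,"tz": -0.0008,"claw": 0.2},
    {"wx": 0,"wy": 0,"wz": 0,"tx": 0.0005,"ty": 0.0,"tz": -0.0008,"claw": 0.2},
    {"wx": 0,"wy": 0,"wz": 0,"tx": 0.0005,"ty": 0.0,"tz": -0.0008,"claw": 0.2},
  ],
)

```text
time: 11.63
tcp_pos: [0.5166, -0.3028, 0.1004]
orientation: [[-0.234, 0.972, -0.022], [0.967, 0.235, 0.101], [0.103, 0.002, -0.995]]
ft_force: [4.1, -14.4, -1.5]
width: 0.0292
grasp_force: 111.7
```

Run:
```python
from h import *
where(); s=state(); print(np.round(s["moment"],2))
c=read_camera("wrist"); g=c["image"].astype(int).mean(axis=2)
for r in range(180,216,3): print(r,g[r,270:360:3].astype(int))
print([(p,np.round(proj(c,M+f*(36.6+p)/1e3)).tolist()) for p in (10,15,20,25)])
where()
rows([(50.6,2.2,6.5),(50.3,2.0,5),(50,1.8,3.5),(49.8,1.6,2),(49.6,1.4,0)])
```

```text
t 11.6333 Es 51.1 lat -0.1 Ez 2.2 th 8.1 F f/lat/z [-14.9   0.5  -1.5] w 0.0292 g 112 q [ 0.91  0.4  -0.47  1.66  0.11  1.19  0.66]
[-3.   -0.74  0.02]
180 [153 154 153 153 154 152 153 155 125 144 157 164 169 173 182 183 177 171
 167 161 148 138 191 189 192 193 192 190 192 183]
183 [152 153 152 152 153 152 153 155 124 144 157 163 168 172 182 183 177 171
 167 161 148 138 190 189 191 192 191 190 192 183]
186 [153 153 152 153 152 151 153 155 123 144 157 164 167 172 173 182 177 171
 167 161 148 138 189 189 191 192 192 189 192 182]
189 [152 153 152 153 152 152 153 154 124 143 157 163 168 172 181 182 177 171
 167 161 148 138 187 188 190 190 191 188 191 176]
192 [158 153 152 152 151 146 130 116 121 143 157 163 168 172 180 182 176 171
 167 161 147 123 118 136 171 189 191 188 191 166]
195 [166 152 151 152 128 103 101 101 119 142 152 162 167 172 179 173 173 170
 166 161 148 121 102 102 103 133 184 188 191 165]
198 [166 153 151 152 132 103 103 102 104 123 128 136 148 163 175 147 142 139
 134 130 115 102 102 106 112 147 159 175 185 147]
201 [172 152 151 152 150 123 125 127 120 115 114 112 110 11
[... 437 characters left out ...]
49 150 145]
213 [238 238 222 116 124 130 135 138 142 145 144 148 162 178 184 188 181 176
 175 167 165 161 160 155 149 143 128 148 149 145]
[(10, [315.0, 213.0]), (15, [315.0, 202.0]), (20, [315.0, 190.0]), (25, [315.0, 179.0])]
t 11.6833 Es 51.1 lat -0.1 Ez 2.2 th 8.1 F f/lat/z [-14.7  -0.3  -2.2] w 0.0287 g 112 q [ 0.91  0.4  -0.47  1.66  0.11  1.19  0.66]
(50.6, 2.2, 6.5) w [0.004, 0.035, -0.006] t [-0.0004, 0.0004, 0.0015]
(50.3, 2.0, 5) w [0.004, 0.068, -0.006] t [-0.0005, 0.0004, 0.0032]
(50, 1.8, 3.5) w [0.004, 0.102, -0.006] t [-0.0005, 0.0004, 0.005]
(49.8, 1.6, 2) w [0.004, 0.135, -0.006] t [-0.0004, 0.0004, 0.0067]
(49.6, 1.4, 0) w [0.004, 0.179, -0.006] t [-0.0001, 0.0003, 0.0089]
```

Everything agrees: p ≈ 17 mm and only spring force. Finishing the swing to level.

Call:
send_rows(
  plan=[
    {"wx": 0,"wy": 0.035,"wz": 0,"tx": 0.0,"ty": 0.0002,"tz": 0.0015,"claw": 0.2},
    {"wx": 0,"wy": 0.068,"wz": 0,"tx": 0.0,"ty": 0.0002,"tz": 0.0032,"claw": 0.2},
    {"wx": 0,"wy": 0.102,"wz": 0,"tx": -0.0002,"ty": 0.0002,"tz": 0.005,"claw": 0.2},
    {"wx": 0,"wy": 0.135,"wz": 0,"tx": -0.0002,"ty": 0.0002,"tz": 0.0067,"claw": 0.2},
    {"wx": 0,"wy": 0.179,"wz": 0,"tx": 0.0,"ty": 0.0002,"tz": 0.0087,"claw": 0.2},
  ],
)

```text
time: 12.1
tcp_pos: [0.5166, -0.3023, 0.0954]
orientation: [[-0.229, 0.972, -0.055], [0.943, 0.235, 0.235], [0.242, 0.002, -0.97]]
ft_force: [2.6, -14.8, 1.0]
width: 0.0283
grasp_force: 112.3
```

Call:
send_rows(
  plan=[
    {"wx": 0,"wy": 0,"wz": 0,"tx": 0,"ty": 0,"tz": 0,"claw": 0.2},
    {"wx": 0,"wy": 0,"wz": 0,"tx": 0,"ty": 0,"tz": 0,"claw": 0.2},
    {"wx": 0,"wy": 0,"wz": 0,"tx": 0,"ty": 0,"tz": 0,"claw": 0.2},
    {"wx": 0,"wy": 0,"wz": 0,"tx": 0,"ty": 0,"tz": 0,"claw": 0.2},
    {"wx": 0,"wy": 0,"wz": 0,"tx": 0,"ty": 0,"tz": 0,"claw": 0.2},
  ],
)

```text
time: 12.52
tcp_pos: [0.5165, -0.3022, 0.095]
orientation: [[-0.228, 0.972, -0.055], [0.943, 0.235, 0.235], [0.241, 0.002, -0.97]]
ft_force: [3.1, -14.1, -0.8]
width: 0.0291
grasp_force: 112.1
```

Run:
```python
from h import *; import pickle
where(); s=state(); print(np.round(s["moment"],2))
rows([(48,1.3,0),(46,1.3,0),(44.5,1.3,0),(43,1.3,0),(42,1.3,0)])
# side view: light vs dark profile round the fixed nose and flange
c=read_camera("side"); pickle.dump(c,open("side1.pkl","wb")); b=-f
for k in (-26,-29.6,-36,-41.6,-66): print(k,np.round(proj(c,M+f*k/1e3)))
```

```text
t 12.5167 Es 49.7 lat -0.0 Ez 1.2 th 0.0 F f/lat/z [-14.4  -0.3  -0.8] w 0.0291 g 112 q [ 0.95  0.49 -0.47  1.57  0.04  1.29  0.73]
[-2.77 -0.55  0.03]
(48, 1.3, 0) w [0.004, 0.001, -0.006] t [-0.0027, 0.0003, -0.0007]
(46, 1.3, 0) w [0.004, 0.001, -0.006] t [-0.006, 0.0003, -0.0015]
(44.5, 1.3, 0) w [0.004, 0.001, -0.006] t [-0.0084, 0.0004, -0.0021]
(43, 1.3, 0) w [0.004, 0.001, -0.006] t [-0.0108, 0.0004, -0.0027]
(42, 1.3, 0) w [0.004, 0.001, -0.006] t [-0.0124, 0.0004, -0.0031]
-26 [436. 350.]
-29.6 [438. 351.]
-36 [442. 354.]
-41.6 [446. 356.]
-66 [464. 367.]
```

Call:
send_rows(
  plan=[
    {"wx": 0,"wy": 0,"wz": 0,"tx": -0.0027,"ty": 0,"tz": -0.0007,"claw": 0.2},
    {"wx": 0,"wy": 0,"wz": 0,"tx": -0.0054,"ty": 0,"tz": -0.0014,"claw": 0.2},
    {"wx": 0,"wy": 0,"wz": 0,"tx": -0.0078,"ty": 0,"tz": -0.002,"claw": 0.2},
    {"wx": 0,"wy": 0,"wz": 0,"tx": -0.0095,"ty": 0,"tz": -0.0024,"claw": 0.2},
    {"wx": 0,"wy": 0,"wz": 0,"tx": -0.0105,"ty": 0,"tz": -0.0026,"claw": 0.2},
  ],
)

```text
time: 12.98
tcp_pos: [0.5179, -0.3076, 0.0949]
orientation: [[-0.229, 0.972, -0.056], [0.943, 0.235, 0.237], [0.243, 0.002, -0.97]]
ft_force: [1.3, -12.2, 0.4]
width: 0.0289
grasp_force: 112.1
```

Run:
```python
from h import *
where(); s=state(); print(np.round(s["moment"],2))
c=read_camera("wrist"); g=c["image"].astype(int).mean(axis=2)
for r in range(186,216,3): print(r,g[r,270:360:3].astype(int))
print([(p,np.round(proj(c,M+f*(36.6+p)/1e3)).tolist()) for p in (0,5,10,15,20)])
where()
```

```text
t 12.9833 Es 44.2 lat -0.0 Ez 1.2 th -0.1 F f/lat/z [-12.2  -1.7   0.4] w 0.0289 g 112 q [ 0.95  0.5  -0.47  1.56  0.04  1.3   0.73]
[-2.33 -0.32  0.06]
186 [170 159 159 160 161 160 162 164 126 144 176 233 241 248 251 249 239 232
 225 214 185 150 198 196 199 200 199 198 250 235]
189 [185 162 158 159 160 159 161 163 125 144 157 179 221 246 251 249 239 232
 225 214 185 150 198 195 197 198 198 195 214 198]
192 [187 160 158 159 160 159 161 163 125 143 146 157 167 246 251 249 239 228
 222 211 185 151 195 195 197 198 198 195 197 199]
195 [182 158 157 158 149 134 126 118 116 138 138 140 144 189 239 247 237 210
 143 139 138 120 122 127 136 174 197 195 196 192]
198 [175 158 157 158 149 117 128 132 135 136 142 145 145 188 203 202 200 200
 209 204 196 188 182 170 147 192 197 195 195 184]
201 [164 157 156 157 156 127 126 134 140 149 154 156 155 200 215 221 224 223
 220 211 205 195 182 159 174 196 196 194 195 183]
204 [157 156 156 153 131 115 110 127 138 148 152 153 156 159 159 160 185 222
 216 211 200 188 169 136 166 183 195 193 195 183]
207 [154 155 151 111 110 108 104 109 117 126 138 146 155 138 137 142 164 212
 211 194 162 127 114 106 110 115 150 192 194 183]
210 [154 155 146 120 129 135 138 140 144 143 143 141 143 142 140 138 136 127
 160 175 182 176 173 170 165 156 139 192 193 182]
213 [154 154 145 120 133 144 150 156 161 165 165 166 168 175 179 184 177 174
 174 227 225 218 216 206 192 177 147 191 192 182]
[(0, [315.0, 221.0]), (5, [315.0, 209.0]), (10, [315.0, 198.0]), (15, [315.0, 186.0]), (20, [315.0, 175.0])]
t 13.0333 Es 44.2 lat -0.0 Ez 1.2 th -0.1 F f/lat/z [-12.8  -1.4   0.2] w 0.0287 g 112 q [ 0.95  0.5  -0.47  1.56  0.04  1.3   0.73]
```

Call:
send_rows(
  plan=[
    {"wx": 0,"wy": 0,"wz": 0,"tx": -0.0014,"ty": 0,"tz": -0.0003,"claw": 0.2},
    {"wx": 0,"wy": 0,"wz": 0,"tx": -0.0028,"ty": 0,"tz": -0.0007,"claw": 0.2},
    {"wx": 0,"wy": 0,"wz": 0,"tx": -0.0041,"ty": 0,"tz": -0.001,"claw": 0.2},
    {"wx": 0,"wy": 0,"wz": 0,"tx": -0.005,"ty": 0,"tz": -0.0012,"claw": 0.2},
    {"wx": 0,"wy": 0,"wz": 0,"tx": -0.005,"ty": 0,"tz": -0.0012,"claw": 0.2},
  ],
)

```text
time: 13.45
tcp_pos: [0.5185, -0.3099, 0.0949]
orientation: [[-0.229, 0.972, -0.056], [0.942, 0.236, 0.237], [0.244, 0.001, -0.97]]
ft_force: [1.8, -12.1, 0.7]
width: 0.0288
grasp_force: 112.1
```

Run:
```python
from h import *
where(); s=state(); print(np.round(s["moment"],2))
```

```text
t 13.45 Es 41.7 lat 0.0 Ez 1.2 th -0.1 F f/lat/z [-12.1  -1.2   0.7] w 0.0288 g 112 q [ 0.95  0.5  -0.47  1.55  0.04  1.3   0.73]
[-2.15 -0.26  0.11]
```

Call:
send_rows(
  plan=[
    {"wx": 0,"wy": 0,"wz": 0,"tx": -0.001,"ty": 0,"tz": -0.0002,"claw": 0.2},
    {"wx": 0,"wy": 0,"wz": 0,"tx": -0.002,"ty": 0,"tz": -0.0005,"claw": 0.2},
    {"wx": 0,"wy": 0,"wz": 0,"tx": -0.003,"ty": 0,"tz": -0.0007,"claw": 0.2},
    {"wx": 0,"wy": 0,"wz": 0,"tx": -0.003,"ty": 0,"tz": -0.0007,"claw": 0.2},
    {"wx": 0,"wy": 0,"wz": 0,"tx": -0.003,"ty": 0,"tz": -0.0007,"claw": 0.2},
  ],
)

```text
time: 13.87
tcp_pos: [0.5188, -0.3109, 0.0949]
orientation: [[-0.23, 0.972, -0.057], [0.942, 0.237, 0.238], [0.245, 0.001, -0.969]]
ft_force: [0.4, -9.5, 1.4]
width: 0.0291
grasp_force: 112.2
```

Run:
```python
from h import *
where(); s=state(); print(np.round(s["moment"],2))
c=read_camera("wrist"); g=c["image"].astype(int).mean(axis=2)
for r in range(186,216,3): print(r,g[r,270:360:3].astype(int))
print([(p,np.round(proj(c,M+f*(36.6+p)/1e3)).tolist()) for p in (0,5,10,15,20)])
where()
```

```text
t 13.8667 Es 40.7 lat 0.0 Ez 1.2 th -0.2 F f/lat/z [-9.3 -1.9  1.4] w 0.0291 g 112 q [ 0.95  0.51 -0.47  1.55  0.04  1.3   0.74]
[-1.97 -0.13  0.18]
186 [189 160 159 160 161 160 161 164 127 144 158 225 241 248 251 249 239 233
 226 214 184 148 198 196 198 199 199 231 250 233]
189 [186 159 158 159 160 159 161 163 126 144 157 217 238 248 251 249 239 232
 226 214 184 148 196 195 197 198 198 211 239 217]
192 [182 158 157 159 159 159 160 162 125 142 155 163 169 200 251 249 239 232
 226 213 185 147 195 194 197 198 198 195 198 233]
195 [165 158 158 158 147 127 124 118 120 131 136 143 156 194 249 247 224 161
 161 181 167 131 123 128 138 177 197 195 209 223]
198 [172 158 157 158 148 118 129 134 137 142 149 150 144 145 200 219 214 213
 209 205 198 191 183 172 148 192 197 195 196 184]
201 [186 157 156 157 157 126 126 134 141 149 156 156 156 160 218 223 224 223
 220 211 205 195 182 158 174 196 196 194 195 184]
204 [172 156 156 154 132 115 114 128 140 149 153 150 156 161 170 175 208 213
 216 208 200 190 170 136 167 184 195 194 194 183]
207 [154 155 149 111 109 107 105 109 120 135 138 129 136 138 150 154 159 203
 200 144 140 135 122 109 112 118 152 193 194 182]
210 [154 154 146 121 130 135 139 141 144 144 143 143 143 144 140 131 144 181
 189 184 184 178 175 172 166 158 140 192 193 182]
213 [154 154 145 122 134 144 151 156 162 165 165 166 169 177 180 184 177 175
 177 181 224 218 216 206 192 177 146 191 193 181]
[(0, [315.0, 213.0]), (5, [315.0, 201.0]), (10, [315.0, 190.0]), (15, [315.0, 178.0]), (20, [315.0, 167.0])]
t 13.9167 Es 40.7 lat 0.1 Ez 1.3 th -0.2 F f/lat/z [-9.8 -1.8  2. ] w 0.0287 g 112 q [ 0.95  0.51 -0.47  1.55  0.04  1.3   0.74]
```

Call:
send_rows(
  plan=[
    {"wx": 0,"wy": 0,"wz": 0,"tx": 0.0003,"ty": 0,"tz": -0.001,"claw": 0.2},
    {"wx": 0,"wy": 0,"wz": 0,"tx": 0.0005,"ty": 0,"tz": -0.002,"claw": 0.2},
    {"wx": 0,"wy": 0,"wz": 0,"tx": 0.0005,"ty": 0,"tz": -0.002,"claw": 0.2},
    {"wx": 0,"wy": 0,"wz": 0,"tx": 0.0005,"ty": 0,"tz": -0.002,"claw": 0.2},
    {"wx": 0,"wy": 0,"wz": 0,"tx": 0.0005,"ty": 0,"tz": -0.002,"claw": 0.2},
  ],
)

```text
time: 14.33
tcp_pos: [0.5188, -0.311, 0.0952]
orientation: [[-0.229, 0.972, -0.057], [0.942, 0.236, 0.238], [0.245, 0.001, -0.97]]
ft_force: [1.9, -10.7, -2.6]
width: 0.0292
grasp_force: 111.6
```

Run:
```python
from h import *
where(); s=state(); print(np.round(s["moment"],2))
```

```text
t 14.3333 Es 40.6 lat -0.0 Ez 1.5 th -0.2 F f/lat/z [-10.9  -0.7  -2.6] w 0.0292 g 112 q [ 0.95  0.51 -0.47  1.55  0.04  1.3   0.74]
[-2.33 -0.52  0.04]
```

Call:
send_rows(
  plan=[
    {"wx": 0,"wy": 0,"wz": 0,"tx": -0.001,"ty": 0,"tz": -0.0005,"claw": 0.2},
    {"wx": 0,"wy": 0,"wz": 0,"tx": -0.002,"ty": 0,"tz": -0.001,"claw": 0.2},
    {"wx": 0,"wy": 0,"wz": 0,"tx": -0.003,"ty": 0,"tz": -0.0014,"claw": 0.2},
    {"wx": 0,"wy": 0,"wz": 0,"tx": -0.004,"ty": 0,"tz": -0.0017,"claw": 0.2},
    {"wx": 0,"wy": 0,"wz": 0,"tx": -0.004,"ty": 0,"tz": -0.0017,"claw": 0.2},
  ],
)

```text
time: 14.75
tcp_pos: [0.5191, -0.3118, 0.0952]
orientation: [[-0.231, 0.971, -0.059], [0.941, 0.238, 0.241], [0.248, 0.0, -0.969]]
ft_force: [2.1, -6.9, -2.8]
width: 0.0287
grasp_force: 111.6
```

Run:
```python
from h import *
where(); s=state(); print(np.round(s["moment"],2))
c=read_camera("wrist"); g=c["image"].astype(int).mean(axis=2)
for r in range(189,210,2): print(r,g[r,270:360:3].astype(int))
print([(p,np.round(proj(c,M+f*(36.6+p)/1e3)).tolist()) for p in (0,5,10,15,20)])
where()
```

```text
t 14.75 Es 39.7 lat 0.1 Ez 1.7 th -0.3 F f/lat/z [-7.2  0.4 -2.8] w 0.0287 g 112 q [ 0.95  0.51 -0.47  1.54  0.04  1.31  0.74]
[-1.87 -0.3   0.22]
189 [183 159 158 159 159 159 162 163 125 144 157 163 233 248 251 249 239 232
 225 213 183 151 197 196 198 198 199 197 213 198]
191 [182 159 158 159 159 159 161 163 125 144 156 163 231 248 251 249 239 232
 225 212 183 146 196 195 197 198 198 195 198 208]
193 [177 158 157 159 159 156 158 159 122 143 156 163 195 233 249 248 239 232
 226 198 167 137 185 186 194 196 198 196 205 232]
195 [165 158 158 159 145 126 119 114 114 129 149 160 162 149 187 220 225 229
 218 182 151 117 125 126 140 176 197 195 200 197]
197 [172 157 157 158 137 115 123 123 123 127 134 140 170 175 180 178 177 190
 190 182 172 174 176 165 145 189 197 195 196 184]
199 [183 158 157 157 153 119 131 136 141 148 155 157 196 212 226 224 223 223
 221 213 207 196 187 166 152 196 197 195 196 184]
201 [181 157 156 157 157 127 126 133 141 149 155 156 156 165 177 211 224 223
 220 211 204 195 181 156 174 196 196 194 195 184]
203 [178 157 155 156 150 138 119 125 139 150 153 154 157 161 159 177 224 222
 217 211 201 192 172 144 188 194 196 194 194 184]
205 [175 155 155 130 108 103 108 115 126 143 149 152 158 160 145 170 221 221
 215 207 199 185 150 112 124 152 190 194 194 183]
207 [158 155 149 110 111 110 109 110 116 122 127 138 147 149 133 137 153 173
 189 185 177 158 122 113 115 122 152 193 194 183]
209 [154 154 146 119 127 131 134 135 138 138 134 134 132 134 133 135 134 132
 154 156 162 162 167 164 156 150 131 192 194 182]
[(0, [315.0, 210.0]), (5, [315.0, 199.0]), (10, [315.0, 187.0]), (15, [315.0, 176.0]), (20, [315.0, 164.0])]
t 14.8 Es 39.7 lat 0.1 Ez 1.7 th -0.3 F f/lat/z [-7.1 -0.5 -3.1] w 0.0286 g 112 q [ 0.95  0.51 -0.47  1.54  0.04  1.31  0.74]
```

Call:
send_rows(
  plan=[
    {"wx": 0,"wy": 0,"wz": 0,"tx": -0.001,"ty": 0,"tz": -0.0003,"claw": 0.2},
    {"wx": 0,"wy": 0,"wz": 0,"tx": -0.002,"ty": 0,"tz": -0.0006,"claw": 0.2},
    {"wx": 0,"wy": 0,"wz": 0,"tx": -0.003,"ty": 0,"tz": -0.001,"claw": 0.2},
    {"wx": 0,"wy": 0,"wz": 0,"tx": -0.004,"ty": 0,"tz": -0.0012,"claw": 0.2},
    {"wx": 0,"wy": 0,"wz": 0,"tx": -0.004,"ty": 0,"tz": -0.0012,"claw": 0.2},
  ],
)

```text
time: 15.22
tcp_pos: [0.5192, -0.3123, 0.0952]
orientation: [[-0.231, 0.971, -0.061], [0.94, 0.239, 0.244], [0.251, -0.001, -0.968]]
ft_force: [0.3, -6.2, -2.7]
width: 0.0291
grasp_force: 111.6
```

Run:
```python
from h import *
where(); s=state(); print(np.round(s["moment"],2))
c=read_camera("wrist"); g=c["image"].astype(int).mean(axis=2)
for r in range(189,210,2): print(r,g[r,270:360:3].astype(int))
print([(p,np.round(proj(c,M+f*(36.6+p)/1e3)).tolist()) for p in (0,5,10,15,20)])
where()
```

```text
t 15.2167 Es 39.2 lat 0.1 Ez 1.8 th -0.5 F f/lat/z [-6.1 -1.2 -2.7] w 0.0291 g 112 q [ 0.95  0.51 -0.47  1.54  0.04  1.31  0.74]
[-1.62 -0.14  0.34]
189 [182 160 159 160 160 159 162 163 127 145 174 233 241 248 251 248 239 232
 225 212 182 154 196 196 197 198 199 239 215 197]
191 [181 159 158 159 159 159 161 163 125 145 161 191 227 247 251 248 239 233
 224 212 177 152 197 195 197 199 198 200 198 207]
193 [169 158 158 158 158 157 159 160 120 139 155 164 169 231 249 237 237 231
 224 212 168 142 186 190 194 197 198 196 206 233]
195 [165 158 157 158 144 125 119 115 116 128 138 153 165 239 242 164 173 200
 205 195 159 126 126 133 141 187 197 195 219 234]
197 [180 158 157 158 137 118 124 128 127 133 139 141 152 194 201 187 186 184
 184 183 184 177 178 165 144 192 198 195 201 223]
199 [184 158 156 158 153 119 131 137 143 149 156 158 160 175 227 224 224 223
 221 212 207 196 185 164 153 196 198 195 196 185]
201 [182 158 156 157 157 129 126 134 141 150 155 156 157 177 227 224 224 223
 220 212 203 194 179 154 184 196 197 195 196 184]
203 [178 156 156 156 150 139 119 130 139 148 154 154 157 173 213 223 225 222
 217 210 200 191 171 142 189 194 196 195 195 184]
205 [171 156 156 130 108 103 108 126 134 133 145 147 157 160 162 174 203 203
 210 204 198 183 159 116 125 152 191 194 194 183]
207 [155 155 149 111 113 111 110 112 119 121 124 128 133 147 149 139 134 136
 149 149 164 153 130 118 121 125 152 193 194 182]
209 [155 155 147 119 127 133 134 137 140 140 140 135 130 134 131 135 165 166
 177 162 161 169 170 165 159 151 135 193 194 182]
[(0, [315.0, 209.0]), (5, [315.0, 198.0]), (10, [314.0, 186.0]), (15, [314.0, 175.0]), (20, [314.0, 163.0])]
t 15.2667 Es 39.2 lat 0.1 Ez 1.8 th -0.5 F f/lat/z [-5.5 -0.1 -2.3] w 0.0288 g 112 q [ 0.95  0.51 -0.47  1.54  0.04  1.31  0.74]
```

Both noses are engaged (p ≈ 5.3 mm, with the fixed nose taking part of the load). I'll soften the grip to let the hub centre itself.

Call:
send_rows(
  plan=[
    {"wx": 0,"wy": 0,"wz": 0,"tx": 0,"ty": 0,"tz": 0,"claw": 0.2},
    {"wx": 0,"wy": 0,"wz": 0,"tx": 0,"ty": 0,"tz": 0,"claw": 0.2},
    {"wx": 0,"wy": 0,"wz": 0,"tx": 0,"ty": 0,"tz": 0,"claw": 0.2},
    {"wx": 0,"wy": 0,"wz": 0,"tx": 0,"ty": 0,"tz": 0,"claw": 0.2},
    {"wx": 0,"wy": 0,"wz": 0,"tx": 0,"ty": 0,"tz": 0,"claw": 0.2},
  ],
  force=20,
)

```text
time: 15.68
tcp_pos: [0.5193, -0.3122, 0.0953]
orientation: [[-0.232, 0.971, -0.061], [0.94, 0.239, 0.243], [0.251, -0.001, -0.968]]
ft_force: [0.0, -5.7, -2.7]
width: 0.0288
grasp_force: 111.6
```

Run:
```python
from h import *
where(); s=state(); print(np.round(s["moment"],2))
c=read_camera("wrist"); g=c["image"].astype(int).mean(axis=2)
for r in range(187,214,2): print(r,g[r,270:360:3].astype(int))
print([(p,np.round(proj(c,M+f*(36.6+p)/1e3)).tolist()) for p in (0,5,10,15,20)])
```

```text
t 15.6833 Es 39.2 lat 0.1 Ez 1.8 th -0.5 F f/lat/z [-5.6 -1.3 -2.7] w 0.0288 g 112 q [ 0.95  0.51 -0.47  1.54  0.04  1.31  0.74]
[-1.66 -0.17  0.3 ]
187 [188 161 158 160 160 160 162 164 127 145 161 235 242 248 251 249 239 232
 224 212 183 154 198 196 197 199 199 246 245 233]
189 [183 160 158 160 159 160 162 163 126 146 175 233 241 248 251 248 239 232
 225 212 182 154 197 195 198 199 199 239 214 198]
191 [182 158 158 159 159 159 161 163 125 145 161 191 228 247 251 249 239 232
 225 212 178 152 197 195 197 199 198 201 198 208]
193 [169 158 158 159 159 157 158 160 120 139 156 163 170 230 249 237 237 231
 225 212 168 142 186 190 194 198 198 197 198 232]
195 [165 158 158 159 145 125 118 115 116 128 138 152 165 239 242 164 173 201
 205 195 159 125 126 133 141 187 197 195 196 196]
197 [181 158 157 158 137 118 124 128 127 133 138 138 152 193 201 187 186 185
 184 183 184 177 178 165 144 193 197 195 196 185]
199 [184 158 157 158 152 119 131 136 143 149 156 157 159 175 227 224 224 223
 221 212 207 196 185 165 153 197 197 195 196 185]
201 [181 157 157 157 157 128 126 134 141 150 156 156 156 177 2
[... 235 characters left out ...]
3 145 148 158 161 170 173 203 203
 210 204 198 184 159 115 124 152 191 194 195 184]
207 [155 156 149 111 113 110 109 114 120 122 124 128 136 147 149 140 135 135
 149 149 164 153 130 117 121 125 151 193 194 183]
209 [154 154 146 119 127 132 134 137 140 140 140 136 130 133 131 136 164 166
 177 161 161 169 170 165 158 151 135 193 194 182]
211 [154 154 145 122 134 143 149 152 155 156 155 156 155 158 158 164 199 213
 216 208 201 202 201 193 186 174 146 192 193 182]
213 [153 154 146 122 135 144 151 157 162 166 167 169 171 180 184 190 186 191
 219 227 228 220 217 206 192 176 147 192 192 182]
[(0, [315.0, 209.0]), (5, [315.0, 198.0]), (10, [314.0, 186.0]), (15, [314.0, 175.0]), (20, [314.0, 163.0])]
```

Call:
send_rows(
  plan=[
    {"wx": 0,"wy": 0,"wz": 0,"tx": 0,"ty": 0,"tz": 0,"claw": 0.345},
    {"wx": 0,"wy": 0,"wz": 0,"tx": 0,"ty": 0,"tz": 0,"claw": 0.35},
    {"wx": 0,"wy": 0,"wz": 0,"tx": 0,"ty": 0,"tz": 0,"claw": 0.355},
    {"wx": 0,"wy": 0,"wz": 0,"tx": 0,"ty": 0,"tz": 0,"claw": 0.36},
    {"wx": 0,"wy": 0,"wz": 0,"tx": 0,"ty": 0,"tz": 0,"claw": 0.36},
  ],
  force=20,
)

```text
time: 16.15
tcp_pos: [0.5193, -0.3123, 0.095]
orientation: [[-0.232, 0.971, -0.061], [0.94, 0.239, 0.243], [0.251, -0.001, -0.968]]
ft_force: [0.8, -7.1, -3.2]
width: 0.031
grasp_force: 24.7
```

Run:
```python
from h import *
where(); s=state(); print(np.round(s["moment"],2))
c=read_camera("wrist"); g=c["image"].astype(int).mean(axis=2)
for r in range(187,214,3): print(r,g[r,270:360:3].astype(int))
print([(p,np.round(proj(c,M+f*(36.6+p)/1e3)).tolist()) for p in (0,5,10,15,20)])
```

```text
t 16.15 Es 39.1 lat 0.1 Ez 1.5 th -0.5 F f/lat/z [-7.  -0.9 -3.2] w 0.0310 g 25 q [ 0.95  0.51 -0.47  1.54  0.04  1.31  0.74]
[-1.77 -0.28  0.29]
187 [186 160 159 160 160 160 162 160 127 146 166 235 242 248 251 248 239 232
 225 212 182 154 198 197 199 199 198 246 245 233]
190 [183 159 158 159 159 159 161 159 127 145 162 220 239 248 251 248 239 232
 225 212 181 153 197 196 198 198 199 222 202 190]
193 [168 158 158 159 159 158 159 160 120 140 156 164 170 242 246 235 236 231
 224 212 168 141 192 192 194 198 198 196 217 234]
196 [173 159 157 158 127 112 110 110 115 126 133 140 146 226 230 161 151 158
 163 170 154 133 133 135 132 181 198 195 213 226]
199 [186 159 157 158 152 119 131 137 143 150 157 158 157 179 227 224 223 223
 221 212 207 195 185 165 155 197 197 195 196 184]
202 [181 156 157 157 157 136 124 133 141 150 155 156 157 179 225 224 224 223
 218 211 201 193 176 150 191 196 197 194 195 184]
205 [170 155 156 140 114 106 109 127 140 150 142 148 157 160 162 175 201 202
 206 203 197 186 160 119 132 160 192 194 195 183]
208 [155 155 148 114 120 121 120 121 124 125 124 123 124 131 137 130 134 134
 137 134 140 138 137 134 138 138 131 193 194 183]
211 [154 155 146 123 134 142 147 149 153 154 153 154 154 156 154 159 190 209
 212 205 203 197 196 191 181 172 147 192 193 182]
[(0, [314.0, 209.0]), (5, [314.0, 197.0]), (10, [314.0, 186.0]), (15, [314.0, 174.0]), (20, [314.0, 163.0])]
```

p ≈ 5 mm is the seated value (59.2 − 54.2). Releasing.

Call:
send_rows(
  plan=[
    {"wx": 0,"wy": 0,"wz": 0,"tx": 0,"ty": 0,"tz": 0,"claw": 0.366},
    {"wx": 0,"wy": 0,"wz": 0,"tx": 0,"ty": 0,"tz": 0,"claw": 0.372},
    {"wx": 0,"wy": 0,"wz": 0,"tx": 0,"ty": 0,"tz": 0,"claw": 0.38},
    {"wx": 0,"wy": 0,"wz": 0,"tx": 0,"ty": 0,"tz": 0,"claw": 0.39},
    {"wx": 0,"wy": 0,"wz": 0,"tx": 0,"ty": 0,"tz": 0,"claw": 0.4},
  ],
)

```text
time: 16.62
tcp_pos: [0.5198, -0.3089, 0.0955]
orientation: [[-0.233, 0.97, -0.062], [0.938, 0.241, 0.248], [0.255, -0.0, -0.967]]
ft_force: [-0.1, 0.3, 0.1]
width: 0.0338
grasp_force: 0.0
```

Call:
send_rows(
  plan=[
    {"wx": 0,"wy": 0,"wz": 0,"tx": 0,"ty": 0,"tz": 0,"claw": 0.45},
    {"wx": 0,"wy": 0,"wz": 0,"tx": 0,"ty": 0,"tz": 0,"claw": 0.55},
    {"wx": 0,"wy": 0,"wz": 0,"tx": 0,"ty": 0,"tz": 0,"claw": 0.65},
    {"wx": 0,"wy": 0,"wz": 0,"tx": 0,"ty": 0,"tz": 0,"claw": 0.75},
    {"wx": 0,"wy": 0,"wz": 0,"tx": 0,"ty": 0,"tz": 0,"claw": 0.75},
  ],
)

```text
time: 17.03
tcp_pos: [0.5194, -0.3101, 0.0954]
orientation: [[-0.232, 0.971, -0.062], [0.939, 0.24, 0.247], [0.254, -0.001, -0.967]]
ft_force: [-0.5, -0.2, 0.1]
width: 0.064
grasp_force: 0.0
```

Run:
```python
from h import *
where(); s=state(); print(np.round(s["moment"],2))
c=read_camera("wrist"); g=c["image"].astype(int).mean(axis=2)
for r in range(175,226,3): print(r,g[r,270:360:3].astype(int))
print([(k,np.round(proj(c,M+f*k/1e3)).tolist()) for k in (36,41.6,46.6)])
```

```text
t 17.0333 Es 41.2 lat 0.8 Ez 2.0 th -0.7 F f/lat/z [-0.1 -0.5  0.1] w 0.0640 g 0 q [ 0.95  0.51 -0.47  1.54  0.04  1.31  0.74]
[-0.29 -0.05 -0.01]
175 [190 189 190 186 162 161 163 157 197 222 231 236 245 249 250 242 234 226
 218 195 159 189 197 198 199 199 198 245 250 194]
178 [189 189 190 186 162 160 162 151 196 222 231 236 245 249 250 242 234 226
 217 195 158 188 197 198 199 198 198 249 250 195]
181 [188 188 189 182 168 159 161 148 196 222 231 235 244 249 250 242 234 227
 217 196 159 187 196 197 198 199 209 243 250 209]
184 [188 188 168 160 160 159 161 139 149 209 231 236 244 249 250 242 234 227
 217 195 159 187 196 196 198 198 197 229 250 193]
187 [187 187 178 158 159 158 161 138 135 210 231 236 244 249 250 242 234 226
 217 196 159 186 195 195 198 196 196 245 249 193]
190 [187 181 162 157 158 157 160 136 135 162 207 231 244 249 250 242 233 226
 217 195 159 186 195 194 197 196 197 249 249 200]
193 [168 159 157 156 158 157 160 135 135 150 159 173 244 249 250 242 233 226
 218 196 158 185 194 194 195 196 208 240 248 205]
196 [163 155 156 156 157 157 159 134 134 149 158 179 233 249 250
[... 576 characters left out ...]
153 152 153 153 152 120 125 134 143 150 153 152 157 159 157 172 179 202
 210 204 194 182 158 155 190 191 193 189 191 173]
214 [152 152 150 123 102  98 114 128 128 142 147 153 157 156 156 152 156 155
 207 200 188 162 116 101 107 139 191 189 190 172]
217 [152 151 118 114 116 113 112 112 112 116 116 123 129 135 131 124 120 122
 133 142 142 140 143 150 146 133 149 177 187 164]
220 [151 151 119 125 135 140 143 146 149 148 149 149 151 151 153 154 153 153
 150 146 181 198 192 189 180 161 145 154 182 149]
223 [151 150 119 126 136 145 152 156 163 163 165 167 175 180 186 184 177 174
 170 164 213 215 206 195 182 160 144 152 178 143]
[(36, [313.0, 215.0]), (41.6, [313.0, 202.0]), (46.6, [313.0, 191.0])]
```

Call:
send_rows(
  plan=[
    {"wx": 0,"wy": 0,"wz": 0,"tx": 0.004,"ty": 0,"tz": -0.016,"claw": 0.8},
    {"wx": 0,"wy": 0,"wz": 0,"tx": 0.012,"ty": 0,"tz": -0.048,"claw": 0.8},
    {"wx": 0,"wy": 0,"wz": 0,"tx": 0.025,"ty": 0,"tz": -0.095,"claw": 0.8},
    {"wx": 0,"wy": 0,"wz": 0,"tx": 0.038,"ty": 0,"tz": -0.145,"claw": 0.8},
    {"wx": 0,"wy": 0,"wz": 0,"tx": 0.05,"ty": 0,"tz": -0.2,"claw": 0.8},
  ],
)

```text
time: 17.5
tcp_pos: [0.5194, -0.3109, 0.2205]
orientation: [[-0.233, 0.971, -0.063], [0.939, 0.241, 0.247], [0.255, -0.001, -0.967]]
ft_force: [0.7, 0.3, -0.5]
width: 0.0683
grasp_force: 0.0
```

Call:
send_rows(
  plan=[
    {"wx": 0,"wy": 0,"wz": 0,"tx": 0.01,"ty": 0,"tz": -0.04,"claw": 0.8},
    {"wx": 0,"wy": 0,"wz": 0,"tx": 0.01,"ty": 0,"tz": -0.04,"claw": 0.8},
    {"wx": 0,"wy": 0,"wz": 0,"tx": 0.01,"ty": 0,"tz": -0.04,"claw": 0.8},
    {"wx": 0,"wy": 0,"wz": 0,"tx": 0.01,"ty": 0,"tz": -0.04,"claw": 0.8},
    {"wx": 0,"wy": 0,"wz": 0,"tx": 0.01,"ty": 0,"tz": -0.04,"claw": 0.8},
  ],
)

```text
time: 17.92
tcp_pos: [0.5192, -0.3115, 0.2425]
orientation: [[-0.232, 0.971, -0.064], [0.939, 0.24, 0.248], [0.256, -0.002, -0.967]]
ft_force: [0.7, 0.1, -0.1]
width: 0.0684
grasp_force: 0.0
```

Run:
```python
from h import *; import pickle
rep(); s=read_camera("side"); s0=pickle.load(open("side0.pkl","rb"))
# text thumbnail of the line of centres in the side view (no picture viewed): profile along the axis, +-
def prof(c,k,offs): return [int(np.mean(c["image"][tuple(np.round(proj(c,M+f*k/1e3+np.array([0,0,o/1e3]))[::-1]).astype(int))])) for o in offs]
offs=list(range(-34,35,4)); print("off",offs)
for k in range(-64,65,4): print(k,prof(s,k,offs)," before",prof(s0,k,offs))
for n in ["top","wrist"]:
    c=read_camera(n); pickle.dump(c,open(n+"_end.pkl","wb"))
pickle.dump(s,open("side_end.pkl","wb"))
```

```text
17.9167 [ 0.5192 -0.3115  0.2425] [[-0.232, 0.971, -0.064], [0.939, 0.24, 0.248], [0.256, -0.002, -0.967]] F [ 0.7  0.1 -0.1] w 0.0684 g 0.0 q [ 0.95  0.41 -0.49  1.37 -0.    1.58  0.73]
off [-34, -30, -26, -22, -18, -14, -10, -6, -2, 2, 6, 10, 14, 18, 22, 26, 30, 34]
-64 [80, 111, 98, 68, 59, 83, 147, 114, 106, 160, 137, 114, 118, 79, 103, 80, 76, 75]  before [71, 98, 85, 76, 60, 75, 134, 103, 97, 142, 124, 101, 107, 73, 90, 103, 94, 101]
-60 [144, 153, 210, 106, 83, 117, 150, 185, 203, 231, 230, 217, 195, 157, 78, 77, 78, 76]  before [129, 135, 191, 122, 101, 104, 135, 165, 183, 216, 214, 199, 173, 146, 108, 106, 105, 103]
-56 [145, 194, 171, 91, 77, 120, 155, 175, 206, 221, 227, 215, 188, 150, 78, 79, 78, 78]  before [130, 173, 163, 112, 104, 108, 140, 156, 186, 203, 212, 195, 168, 144, 107, 106, 107, 105]
-52 [145, 153, 175, 77, 81, 101, 161, 186, 209, 224, 233, 212, 200, 91, 79, 80, 78, 79]  before [131, 138, 191, 103, 107, 96, 145, 167, 189, 207, 220, 194, 179, 109, 106, 106, 107, 107]
-48 [146, 142, 142, 83, 80, 107, 145, 188, 206, 228, 231, 210, 169, 81, 80, 77, 78, 77]  befo
[... 4696 characters left out ...]
6, 98, 117, 130, 139, 140, 145, 140, 125, 119, 119, 122, 119, 123]  before [127, 193, 162, 111, 97, 104, 147, 169, 192, 211, 202, 195, 168, 109, 104, 107, 105, 109]
56 [140, 137, 142, 118, 110, 104, 115, 130, 137, 143, 146, 137, 122, 114, 120, 119, 121, 122]  before [125, 124, 127, 106, 98, 124, 143, 174, 189, 213, 209, 190, 164, 118, 106, 108, 106, 109]
60 [89, 89, 89, 87, 92, 98, 121, 129, 140, 143, 145, 140, 125, 56, 63, 104, 96, 89]  before [83, 82, 81, 80, 85, 104, 156, 169, 191, 211, 202, 194, 165, 51, 59, 94, 84, 80]
64 [92, 90, 90, 85, 94, 104, 116, 118, 138, 111, 80, 72, 75, 84, 91, 99, 166, 158]  before [81, 82, 79, 77, 84, 119, 144, 155, 190, 149, 97, 91, 99, 89, 83, 90, 147, 142]
```

The side view's profile along the line of centres doesn't change from one end of the barrel to the other. The flange is at the fixed nose, the barrel end is at +36 mm and the robot is clear, so the hub is level and seated. Handing in.

```bash
python3 -c "
from workcell import *
print(sign_off())"
```

```text
the job is handed in; nothing more can be done
None
```

Hub_c, the 72 mm hub, is sprung level between the centres with both noses seated and the gripper clear; I handed it in at about 18 s, and sign-off gave no verdict.

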